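Rebuild the brake pack of a tool balancer and pre-tension its spring

TASK

Rebuild the opened tool balancer: stack every brake plate lying on the bench on its shaft, each with its ear over the anti-rotation pin and lying flush on the one below, then put the pressure cover on top of them in the same way and the round collar over the shaft on the cover's hub to keep it all there. Only when the collar is home, wind the spring key clockwise, as the arrow shows, in several part turns until it comes up against its stop. Leave the loose things round about (glue bottle, tape roll, screwdriver) where they are.

Things in the scene. Friction and masses are not known exactly. Their poses are not given: they have to be found in the camera images.
- balancer: the opened tool balancer, fixed to the bench: grey base 96 x 212 mm (x, y), 18 mm high, with an aluminium seat disc, a steel shaft and a thin steel pin at its +y end and a round spring barrel (radius 44 mm, top 44 mm above the bench) with the winding key at its -y end. Origin: centre of the base on the bench; turned up to 0.2 rad about z
- shaft_seat (a point): point on the shaft's axis at the level of the seat (24 mm above the bench), where the lowest plate lies. The shaft is 14 mm thick, stands 58 mm above this point and has a tapered tip (last 6 mm). The seat disc has a radius of 33.5 mm. This point's axes are those of the balancer
- pin_seat (a point): foot of the anti-rotation pin at the same level, 30 mm from the shaft's axis towards the balancer's +y. The pin is 7 mm thick and stands 49 mm above the seat, with a tapered tip (last 4 mm)
- key_grip (a point): on the winding key's axis at the middle of its blade, 66 mm above the bench, 105 mm from the shaft's axis towards the balancer's -y. The blade is an upright steel wing along this point's x axis (turns with the key): 36 mm long, 6 mm thick, from 56 to 76 mm above the bench; grip it across its thickness from above
- winding_key (a joint): angle the key has been wound, rad: 0 slack, 6.0 at the stop (a little less than one turn), growing clockwise seen from above. Starts between 0 and 0.4. It resists with 0.1 to 0.15 N m and stays where it is left (ratchet)
- brake_plate_1: pear-shaped brake plate, steel with dark round linings, 8 mm thick: body 46 mm across with two flats at y = +-20 mm (grip there, 40 mm apart), ear towards +x ending 40.5 mm from the bore. Bore 16 mm; slot in the ear 9.5 mm wide, 11 mm long, 30 mm from the bore. Origin: bore centre, underside; z up. Lies flat on the bench. 2 to 4 such plates are there (an absent one has no pose)
- brake_plate_2: another such brake plate, the same as brake_plate_1 (may be absent)
- brake_plate_3: another such brake plate, the same as brake_plate_1 (may be absent)
- brake_plate_4: another such brake plate, the same as brake_plate_1 (may be absent)
- plate_ear_1 (a point): centre of the slot in the ear of brake_plate_1, on the underside
- plate_ear_2 (a point): centre of the slot in the ear of brake_plate_2, on the underside
- plate_ear_3 (a point): centre of the slot in the ear of brake_plate_3, on the underside
- plate_ear_4 (a point): centre of the slot in the ear of brake_plate_4, on the underside
- pressure_cover: pear-shaped aluminium pressure cover, larger than the plates, no lining: 10 mm thick, 14.5 mm with the raised hub (25 mm wide) round the bore; body 54 mm across with two flats at y = +-22 mm (grip there, 44 mm apart), ear towards +x ending 42 mm from the bore. Bore and slot as in the plates. Origin: bore centre, underside; z up, hub up. Lies flat on the bench
- cover_ear (a point): centre of the slot in the cover's ear, on the underside
- collar: knurled round steel collar, a ring of 29 mm outside diameter, 16 mm bore, 10 mm high; grip it across the outside. Origin: centre of the bore, underside; z up. Lies flat on the bench in front of the balancer. It goes last on the shaft and rests on the cover's hub, 14.5 mm above the cover's underside
- glue_bottle: small white glue bottle, 107 mm high, standing at the back of the bench; not to be disturbed
- tape_roll: dark roll of tape, 53 mm across, 19 mm high, lying at the back; not to be disturbed
- cross_driver: black-handled screwdriver, 149 mm long, lying at the front edge before the balancer; not to be disturbed
Things that resemble listed ones, but are neither listed nor needed, are in the scene too. Leave any orange or red look-alike of the collar alone.

How it is judged:
By the outcome, as a careful person would: the job done as asked, in the order asked, and still so for the second after the job is handed in, with the robot touching nothing.
Of brake_plate_1, brake_plate_2, brake_plate_3, brake_plate_4 only 2 to 4 are there at a start; the rules pass over those that are not, and their reading is None.
At some moment in a run one of brake_plate_1, brake_plate_2, brake_plate_3, brake_plate_4, pressure_cover, collar may be knocked a few centimetres aside while the robot is not near it.
Once in a run the grip may slacken for a moment while it holds something.
It also fails if it takes over 210 s, if anything falls off the work surface, if the arm or the gripper's body presses on something with over 40 N, if the wrist force passes 120 N, or if a joint passes its speed limit or range.

ROBOT

A 7-joint arm with a two-finger parallel gripper is mounted at the origin on a cart in front of the work surface, level with it; the furniture and walls round the work are solid. World frame = base frame: x ahead of the robot, y to its left, z up, the work surface at z = 0. Lengths are in m, angles in rad, forces in N, time in s.
With the tool pointing down it reaches from about 0.35 to 0.9 m from the base axis. Payload 7.2 kg.
Tool frame: the origin (TCP) lies on the centre line of the jaws, within the pads' length; the fingertips stand 11 mm ahead of it and the grasp point (between the pads) lies 8 mm behind it; z points along the fingers, y is the line along which they close (so a half turn about z gives the same grasp; the last joint's range is limited). The gripper opens to 85 mm and grips with 20 to 120 N. Pads are 22 mm wide; open, the fingers measure 114 mm over their backs; the gripper's body (76 mm by 85 mm) begins 54 mm behind the grasp point. The pads swing forward as they close: fully open they stand 13 mm farther back than shut.
Start: joints at [-1.38, 0.411, -0.013, 1.596, 0.006, 1.134, -0.082], TCP at [0.16, 0.604, 0.242] pointing down, gripper open.
Joint ranges: [-2.95, 2.95], [-0.29, 1.99], [-1.47, 1.44], [0.14, 2.54], [-1.03, 4.17], [0.13, 1.85], [-2.86, 2.86]. Speed limits (rad/s): [2.39, 2.39, 3.01, 3.01, 3.14, 3.14, 3.14].

INTERFACE

Orientations are given as a rotation vector (axis times angle).
In Python, from cell import robot gives the robot as it stands.
- The arm moves only by the tool move_arm, never from a script. Its arguments are lists of equal length, an entry for each row: "slide": the shift along the tool's x, y, z in mm, a list of three; "dr": the turn, a rotation vector about the tool's x, y, z in degrees, a list of three; "gripper": the opening, from 0 (shut) to 1 (fully open). A call has exactly 8 rows; each row is the pose to reach, as a shift and turn from the pose commanded when the call began, along the tool's axes at that moment; what a row does not reach only later rows make up. A row lasts 1/12 s, in which the tool goes at most 41.7 mm and 7.16 degrees, less where a joint would pass 70% of its speed; a pose out of reach is approached as far as the arm can. A call with a gripper value outside its range is refused whole. The fingers move at their own pace and stop on an object; the grip force is fixed at half the most. Time passes only in rows, so rows that repeat a pose let the fingers close, or fill a call up. It gives the time, the measured TCP pose, the force, the opening and the grip force at its end, in the units of the state.
- robot.read_state(): the state, without advancing time (a new reading comes with each control period).
- robot.snapshot(name): name is "scene" or "top" or "wrist"; returns a dict with "image" (480x640x3 uint8, red, green, blue), "intrinsics" (3x3 intrinsics, pixels), "world_to_cam" (4x4, takes a point from world to camera coordinates); the wrist camera has in their place "mount" (4x4, takes a point from camera to tool coordinates, whose origin is the TCP and whose axes are the flange's). Camera axes: x right, y up, looking along -z (the intrinsics and any distortion apply to the point x, -y, -z); pixel columns grow to the right and rows downward; lengths in m; the calibration is good to about 2 mm. A picture is of the moment at which its call begins: read the wrist's pose just before it. There is no depth.
- robot.close_job(): hands the job in; it is judged then, once.
Trained networks look in a picture, given as the dict that the camera call returned (one of the last four; its "shot" number tells which), for a name from the list of things; names that differ only in an ending like _2 or _b are one class to them, and where a whole thing is asked for, a point or a joint stands for the part that bears it (a point fixed in the world has none). Each returns a list of dicts, best first, with "confidence" (0 to 1); they miss things now and then, are a little off and sometimes report something else, mostly with a low value. They report only what shows in the picture. A call takes as long as a camera call. They do not tell look-alikes from the thing itself.
- robot.find_in(picture, query): "extent" ([centre column, centre row, width, height] in pixels, round what is visible of it).
- robot.cut_out(picture, query): "region" (480x640 bool, what is visible of it) and "extent" ([centre column, centre row, width, height] in pixels, round what is visible of it).
- robot.landmark_of(picture, query): "at" ([row, column] in pixels: a listed point, or the origin of a listed thing).
The state is a dict: "t": time; "joint_positions": joint angles; "joint_velocities": joint speeds; "joint_torque": joint torques, N m; "ee_pos": TCP position; "eef_rot": TCP orientation; "force": force on the tool from outside, world axes, zero at the start; "moment": the same for the moment, N m; "gripper_width": finger opening in m; "grasp_force": force on a finger pad.
Only numpy, scipy, OpenCV 4.12 (cv2) and the standard library are available. Lean on these libraries where they do the work, as an engineer would, in place of code of your own. Each camera call takes 0.05 s, during which the arm holds its last target. There are 200 camera calls.

## Working session

There is one attempt and no reset: what is moved stays moved. The work goes in short steps, Python scripts to look and compute and a tool call to move; the robot and the scene stay as the last step left them, time stands still between calls to the robot, and variables do not carry over. Pictures are saved under pics/ and viewed, at most 14 in all, crops included, and the job is handed in when it is done.

Besides the shell and the picture viewer there is one more tool, called as name(argument=value, ...) on one line, values as JSON. move_arm: Moves the arm, as the interface text tells. Its arguments: {"type":"object","properties":{"slide":{"type":"array"},"dr":{"type":"array"},"gripper":{"type":"array"}},"required":["slide","dr","gripper"]}

```bash
ls; mkdir -p pics; cat > h.py <<'E'
import numpy as np, cv2
from scipy.spatial.transform import Rotation as R
from cell import robot
def save(p,n): cv2.imwrite('pics/'+n+'.png',p['image'][:,:,::-1])
def ray(p,px,st=None):
    # px=(col,row) -> origin,dir in world
    K=p['intrinsics']; d=np.linalg.inv(K)@[px[0],px[1],1.]; d=d*[1,-1,-1]
    if 'world_to_cam' in p: M=np.linalg.inv(p['world_to_cam'])
    else:
        T=np.eye(4);T[:3,:3]=R.from_rotvec(st['eef_rot']).as_matrix();T[:3,3]=st['ee_pos'];M=T@p['mount']
    return M[:3,3],M[:3,:3]@d
def at(p,px,z,st=None):
    o,d=ray(p,px,st); return o+d*(z-o[2])/d[2]
E
python3 - <<'E'
from h import *
s=robot.read_state();print({k:np.round(v,3) for k,v in s.items()})
print(np.round(R.from_rotvec(s['eef_rot']).as_matrix(),2))
for n in('top','scene'):
    p=robot.snapshot(n);save(p,n)
    print(n,[k for k in p if k!='image'],p['intrinsics'].round(1).tolist())
    for q,z in(('brake_plate_1',0),('plate_ear_1',0),('pressure_cover',0),('cover_ear',0),('collar',0.0),('shaft_seat',.024),('pin_seat',.024),('key_grip',.066),('balancer',0.)):
        for r in robot.landmark_of(p,q):
            print(q,round(r['confidence'],2),np.round(r['at']),at(p,r['at'][::-1],z).round(4))
E
```

```text
pics
{'t': np.float64(0.0), 'joint_positions': array([-1.38 ,  0.412, -0.013,  1.597,  0.006,  1.134, -0.082]), 'joint_velocities': array([ 0.   ,  0.001, -0.   ,  0.   ,  0.   ,  0.001, -0.003]), 'joint_torque': array([ 0.0000e+00, -6.0062e+01,  6.8200e-01, -2.9942e+01,  1.4000e-02,
        1.1000e-02, -0.0000e+00]), 'ee_pos': array([0.16 , 0.604, 0.241]), 'eef_rot': array([-4.050e-01, -3.115e+00,  3.000e-03]), 'force': array([-0.594,  0.451,  0.739]), 'moment': array([ 0.028,  0.002, -0.015]), 'grasp_force': np.float64(0.0), 'gripper_width': np.float64(0.086)}
[[-0.97  0.26 -0.  ]
 [ 0.26  0.97 -0.  ]
 [-0.   -0.   -1.  ]]
top ['intrinsics', 'world_to_cam', 'shot'] [[509.5, 0.0, 323.9], [0.0, 509.5, 244.7], [0.0, 0.0, 1.0]]
brake_plate_1 0.77 [261. 196.] [0.5616 0.2829 0.    ]
brake_plate_1 0.66 [303. 211.] [0.4702 0.2504 0.    ]
brake_plate_1 0.65 [260. 358.] [ 0.5576 -0.0662  0.    ]
brake_plate_1 0.63 [304. 265.] [0.4671 0.1336 0.    ]
brake_plate_1 0.59 [254. 254.] [0.5739 0.1583 0.    ]
brake_plate_1 0.55 [265. 261.] [0.5499 0.1424 0.    ]
plate_ear_1 0.9 [268. 258.] [0.5455 0
[... 1384 characters left out ...]
397. 388.] [ 0.4689 -0.2907  0.    ]
cover_ear 0.88 [407. 370.] [ 0.4331 -0.2801  0.    ]
cover_ear 0.47 [398. 387.] [ 0.4672 -0.2912  0.    ]
collar 0.69 [368. 339.] [ 0.4531 -0.1895  0.    ]
collar 0.67 [192. 338.] [ 0.7901  0.1078 -0.    ]
collar 0.61 [337. 294.] [ 0.4446 -0.0857  0.    ]
collar 0.5 [311. 268.] [ 0.4512 -0.007   0.    ]
collar 0.48 [355. 402.] [ 0.5534 -0.2574 -0.    ]
collar 0.19 [247. 368.] [ 0.711  -0.0474  0.    ]
shaft_seat 0.66 [276. 306.] [ 0.5506 -0.0151  0.024 ]
pin_seat 0.65 [263. 296.] [0.5604 0.0214 0.024 ]
pin_seat 0.22 [295. 329.] [ 0.5477 -0.0798  0.024 ]
key_grip 0.66 [288. 353.] [ 0.5685 -0.1213  0.066 ]
balancer 0.56 [293. 327.] [ 0.562  -0.0633  0.    ]
```

```bash
python3 -c "
import cv2
a=cv2.imread('pics/top.png')[220:480,150:450];cv2.imwrite('pics/top_c.png',cv2.resize(a,None,fx=2.3,fy=2.3,interpolation=cv2.INTER_CUBIC))"
```

```text
(no output)
```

View pics/top_c.png

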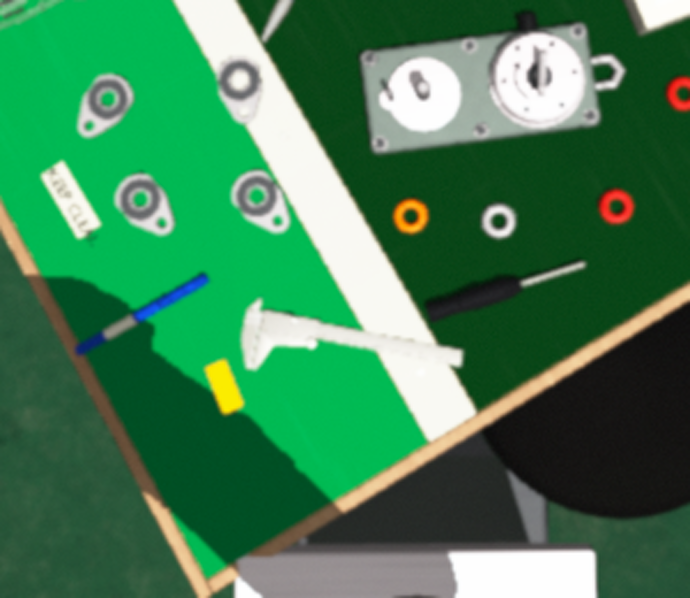

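View pics/scene.png

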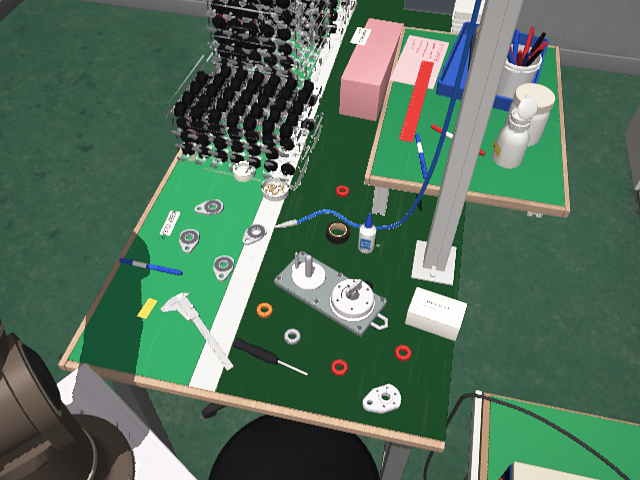

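The grey collar is at top-image pixel (366,316), with orange and red look-alikes around it. There are four plates (three on the green mat, one on the white stripe), and the cover lies at the front right. I'll move in with the wrist camera.

```bash
cat >> h.py <<'E'
def Rdown(phi):  # tool y at angle phi (deg), z down
    y=np.array([np.cos(np.radians(phi)),np.sin(np.radians(phi)),0]);z=np.array([0,0,-1.])
    return np.stack([np.cross(y,z),y,z],1)
def yaw(s=None):
    s=s or robot.read_state(); m=R.from_rotvec(s['eef_rot']).as_matrix(); return np.degrees(np.arctan2(m[1,1],m[0,1]))
def plan(*wps,s=None):
    # each wp = (x,y,z,phi): prints slide/dr from the previous one
    s=s or robot.read_state(); p=np.array(s['ee_pos']);M=R.from_rotvec(s['eef_rot']).as_matrix()
    for w in wps:
        T=Rdown(w[3]);sl=M.T@(np.array(w[:3])-p)*1e3;dr=R.from_matrix(M.T@T).as_rotvec(degrees=True)
        print('slide',sl.round(1).tolist(),'dr',dr.round(1).tolist(),'rows',round(max(np.linalg.norm(sl)/41.7,np.linalg.norm(dr)/7.16),1))
        p=np.array(w[:3]);M=T
def look():
    s=robot.read_state();p=robot.snapshot('wrist');return s,p
E
python3 - <<'E'
from h import *
s,p=look();print(p['mount'].round(3),p['intrinsics'].round(0))
print(yaw(s)); plan((.40,.33,.30,75),(.47,.2,.30,90))
E
```

```text
[[-0.     0.962  0.274  0.069]
 [ 1.     0.    -0.001  0.001]
 [-0.001  0.274 -0.962 -0.133]
 [ 0.     0.     0.     1.   ]] [[431.   0. 324.]
 [  0. 431. 235.]
 [  0.   0.   1.]]
75.16757338067677
slide [-302.2, -203.6, -57.7] dr [-0.0, 0.0, 0.2] rows 8.8
slide [-101.3, -107.5, 0.0] dr [0.0, 0.0, -15.0] rows 3.5
```

move_arm(slide=[[-302, -204, -58], [-302, -204, -58], [-302, -204, -58], [-302, -204, -58], [-302, -204, -58], [-302, -204, -58], [-302, -204, -58], [-302, -204, -58]], dr=[[0, 0, 0], [0, 0, 0], [0, 0, 0], [0, 0, 0], [0, 0, 0], [0, 0, 0], [0, 0, 0], [0, 0, 0]], gripper=[1, 1, 1, 1, 1, 1, 1, 1])

```text
t: 1.72
ee_pos: [0.3775, 0.3545, 0.2953]
eef_rot: [0.405, 3.115, 0.001]
force: [1.0, 0.4, -0.3]
gripper_width: 0.0853
grasp_force: 0.0
```

move_arm(slide=[[-122, -184, 0], [-122, -184, 0], [-122, -184, 0], [-122, -184, 0], [-122, -184, 0], [-122, -184, 0], [-122, -184, 0], [-122, -184, 0]], dr=[[0, 0, -15], [0, 0, -15], [0, 0, -15], [0, 0, -15], [0, 0, -15], [0, 0, -15], [0, 0, -15], [0, 0, -15]], gripper=[1, 1, 1, 1, 1, 1, 1, 1])

```text
t: 2.38
ee_pos: [0.4476, 0.1463, 0.295]
eef_rot: [-0.0, 3.141, 0.001]
force: [-1.7, 0.8, 0.1]
gripper_width: 0.0856
grasp_force: 0.0
```

```bash
cat >> h.py <<'E'
def marks(s,p,qs):
    for q,z in qs:
        for r in robot.landmark_of(p,q):
            if r['confidence']>.3: print(q,round(r['confidence'],2),np.round(r['at']),at(p,r['at'][::-1],z,s).round(4))
ALL=(('brake_plate_1',0.),('plate_ear_1',0.),('collar',0.0),('shaft_seat',.024),('pin_seat',.024),('key_grip',.066),('pressure_cover',0.),('cover_ear',0.))
E
python3 - <<'E'
from h import *
s,p=look();save(p,'w1');print(s['t'],s['ee_pos'],yaw(s),s['joint_positions'].round(2));marks(s,p,ALL)
E
```

```text
2.3833 [0.44764422 0.14633529 0.29496356] 90.01182358447508 [-0.67  0.09  0.27  1.9  -0.03  1.16  1.18]
brake_plate_1 0.98 [288. 448.] [0.5608 0.2806 0.    ]
brake_plate_1 0.56 [201. 425.] [0.4659 0.2499 0.    ]
plate_ear_1 0.89 [277. 330.] [ 0.5476  0.1543 -0.    ]
plate_ear_1 0.86 [180. 404.] [0.4442 0.2278 0.    ]
plate_ear_1 0.74 [265. 467.] [0.534  0.2985 0.    ]
plate_ear_1 0.64 [181. 295.] [0.4459 0.1189 0.    ]
collar 0.97 [180. 176.] [4.449e-01 3.000e-04 0.000e+00]
collar 0.73 [176.  91.] [ 0.4411 -0.0835  0.    ]
collar 0.65 [293. 164.] [ 0.5659 -0.0233  0.    ]
collar 0.51 [291. 123.] [ 0.5639 -0.067  -0.    ]
shaft_seat 0.59 [294. 166.] [ 0.5568 -0.0118  0.024 ]
pin_seat 0.96 [288. 194.] [0.5508 0.0171 0.024 ]
key_grip 0.57 [324.  35.] [ 0.5682 -0.1196  0.066 ]
pressure_cover 0.45 [323.  37.] [ 0.6012 -0.1665  0.    ]
```

View pics/w1.png

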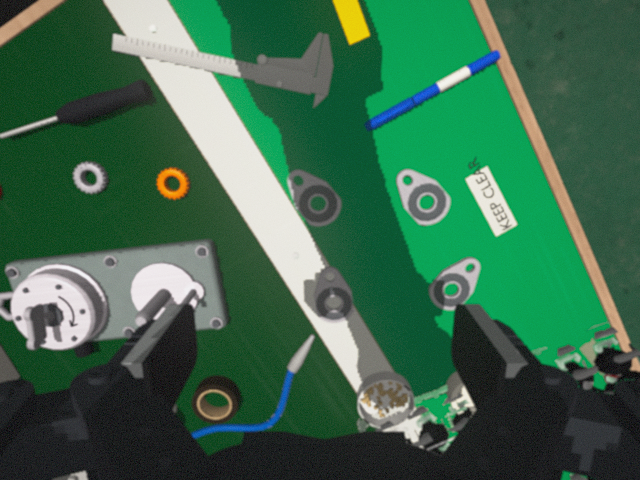

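```bash
python3 - <<'E'
from h import *
plan((.555,-.04,.20,8))
E
```

```text
slide [-107.1, -188.2, 94.6] dr [-0.0, -0.0, 82.2] rows 11.5
```

move_arm(slide=[[-107, -188, 94], [-107, -188, 94], [-107, -188, 94], [-107, -188, 94], [-107, -188, 94], [-107, -188, 94], [-107, -188, 94], [-107, -188, 94]], dr=[[0, 0, 42], [0, 0, 42], [0, 0, 42], [0, 0, 42], [0, 0, 42], [0, 0, 42], [0, 0, 42], [0, 0, 42]], gripper=[1, 1, 1, 1, 1, 1, 1, 1])

```text
t: 3.5
ee_pos: [0.5548, -0.0419, 0.1996]
eef_rot: [-1.124, -2.932, 0.003]
force: [-1.0, -0.6, -0.2]
gripper_width: 0.0855
grasp_force: 0.0
```

move_arm(slide=[[0, 0, 0], [0, 0, 0], [0, 0, 0], [0, 0, 0], [0, 0, 0], [0, 0, 0], [0, 0, 0], [0, 0, 0]], dr=[[0, 0, 40], [0, 0, 40], [0, 0, 40], [0, 0, 40], [0, 0, 40], [0, 0, 40], [0, 0, 40], [0, 0, 40]], gripper=[1, 1, 1, 1, 1, 1, 1, 1])

```text
t: 4.17
ee_pos: [0.5549, -0.0389, 0.2011]
eef_rot: [-2.05, -2.38, -0.001]
force: [0.1, -1.0, 0.0]
gripper_width: 0.0853
grasp_force: 0.0
```

```bash
python3 - <<'E'
from h import *
s,p=look();save(p,'w2');print(s['t'],s['ee_pos'],yaw(s));marks(s,p,ALL)
np.savez('w2.npz',**{k:p[k] for k in('intrinsics','mount')},ee_pos=s['ee_pos'],eef_rot=s['eef_rot'])
E
```

```text
4.1667 [ 0.55490002 -0.03887487  0.20105918] 8.504255250989265
collar 0.62 [237. 174.] [ 0.441 -0.082  0.   ]
collar 0.56 [135. 189.] [ 4.477e-01 -3.000e-04  0.000e+00]
collar 0.51 [430. 289.] [ 0.556  -0.2531  0.    ]
shaft_seat 0.58 [178. 332.] [ 0.5583 -0.0127  0.024 ]
pin_seat 0.95 [137. 334.] [0.555  0.0155 0.024 ]
pin_seat 0.46 [340. 326.] [ 0.5737 -0.1426  0.024 ]
key_grip 0.87 [340. 324.] [ 0.5683 -0.1192  0.066 ]
pressure_cover 0.65 [450. 184.] [ 0.4608 -0.2894  0.    ]
cover_ear 0.52 [236. 173.] [ 0.4396 -0.0818  0.    ]
```

View pics/w2.png

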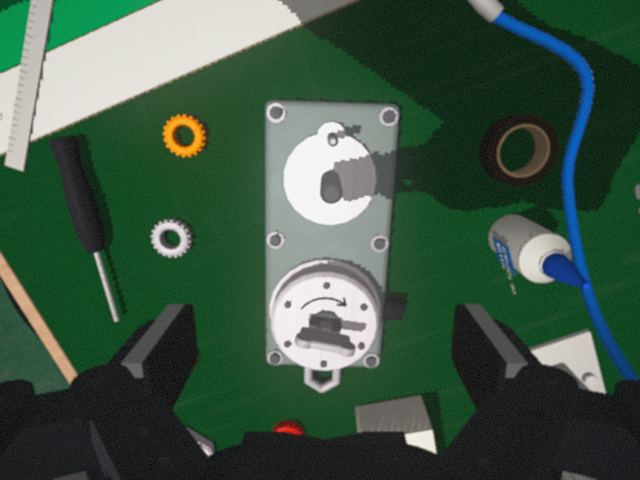

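```bash
python3 -c "
import cv2
a=cv2.imread('pics/w2.png')[90:240,250:410];cv2.imwrite('pics/w2c.png',cv2.resize(a,None,fx=4,fy=4,interpolation=cv2.INTER_CUBIC))"
```

```text
(no output)
```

View pics/w2c.png

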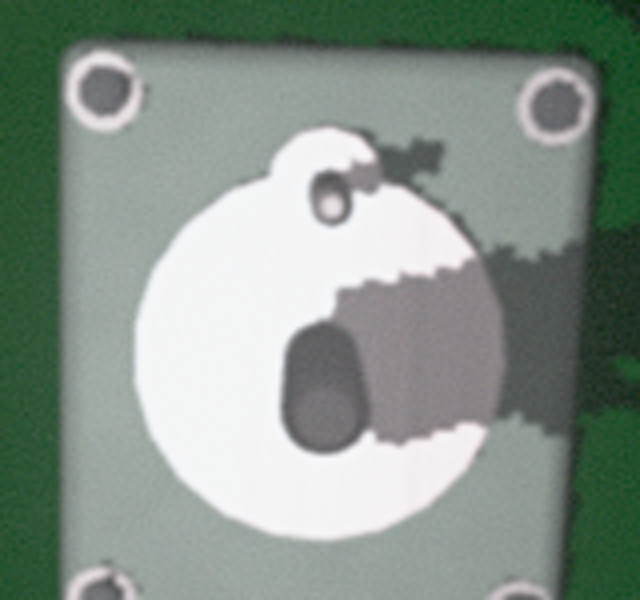

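```bash
python3 - <<'E'
from h import *
d=dict(np.load('w2.npz'));s=d
for n,px,z in(('disc',(329.8,178.9),.024),('tip',(331,191.9),.076),('pin',(332.4,140.4),.069),('s1',(276,112.5),.018),('s2',(388.5,116.),.018),('s3',(275,358),.018),('s4',(371.5,361),.018)):
    print(n,at(d,px,z,s).round(4))
# barrel top circle by Hough near (326,318)
g=cv2.cvtColor(cv2.imread('pics/w2.png'),cv2.COLOR_BGR2GRAY)
w=(g>190).astype(np.uint8); w[:255]=0;w[375:]=0;w[:,:262]=0;w[:,390:]=0
c=max(cv2.findContours(w,0,1)[0],key=cv2.contourArea);h=cv2.convexHull(c);print(cv2.fitEllipse(h))
print(at(d,cv2.fitEllipse(h)[0],.044,s))
E
```

```text
disc [ 0.5569 -0.0139  0.024 ]
tip [ 0.5569 -0.0141  0.076 ]
pin [0.5532 0.0158 0.069 ]
s1 [0.5124 0.026  0.018 ]
s2 [0.5913 0.0354 0.018 ]
s3 [ 0.5347 -0.1686  0.018 ]
s4 [ 0.6143 -0.1596  0.018 ]
((321.383544921875, 318.650390625), (102.12049102783203, 115.90583038330078), 153.86830139160156)
[ 0.56568158 -0.11440612  0.044     ]
```

```bash
python3 - <<'E'
from h import *
plan((.51,.05,.20,65),(.464,.137,.12,121))
E
```

```text
slide [96.1, -31.5, 0.7] dr [0.0, -0.0, -56.8] rows 7.9
slide [78.5, 59.4, 80.0] dr [0.0, 0.0, -56.0] rows 7.8
```

move_arm(slide=[[96, -32, 1], [96, -32, 1], [96, -32, 1], [96, -32, 1], [96, -32, 1], [96, -32, 1], [96, -32, 1], [96, -32, 1]], dr=[[0, 0, -57], [0, 0, -57], [0, 0, -57], [0, 0, -57], [0, 0, -57], [0, 0, -57], [0, 0, -57], [0, 0, -57]], gripper=[1, 1, 1, 1, 1, 1, 1, 1])

```text
t: 5.28
ee_pos: [0.5096, 0.0499, 0.1997]
eef_rot: [0.665, 3.07, 0.0]
force: [-0.5, 0.5, 0.0]
gripper_width: 0.085
grasp_force: 0.0
```

move_arm(slide=[[78, 59, 80], [78, 59, 80], [78, 59, 80], [78, 59, 80], [78, 59, 80], [78, 59, 80], [78, 59, 80], [78, 59, 80]], dr=[[0, 0, -56], [0, 0, -56], [0, 0, -56], [0, 0, -56], [0, 0, -56], [0, 0, -56], [0, 0, -56], [0, 0, -56]], gripper=[1, 1, 1, 1, 1, 1, 1, 1])

```text
t: 5.95
ee_pos: [0.4637, 0.1362, 0.1196]
eef_rot: [0.854, -3.023, 0.0]
force: [0.2, 0.1, 0.5]
gripper_width: 0.0856
grasp_force: 0.0
```

```bash
python3 - <<'E'
from h import *
s,p=look();save(p,'w3');print(s['t'],s['ee_pos'],yaw(s));marks(s,p,ALL[:2])
E
```

```text
5.95 [0.46366005 0.13620142 0.11960494] 121.55491064179543
brake_plate_1 0.8 [316. 472.] [0.4634 0.2484 0.    ]
brake_plate_1 0.73 [447. 430.] [0.5609 0.2847 0.    ]
brake_plate_1 0.71 [382. 266.] [0.5756 0.1594 0.    ]
plate_ear_1 0.86 [347. 283.] [0.5464 0.156  0.    ]
plate_ear_1 0.77 [276. 468.] [0.4425 0.2296 0.    ]
plate_ear_1 0.69 [189. 318.] [0.445  0.1211 0.    ]
plate_ear_1 0.64 [432. 470.] [0.5356 0.3016 0.    ]
```

View pics/w3.png

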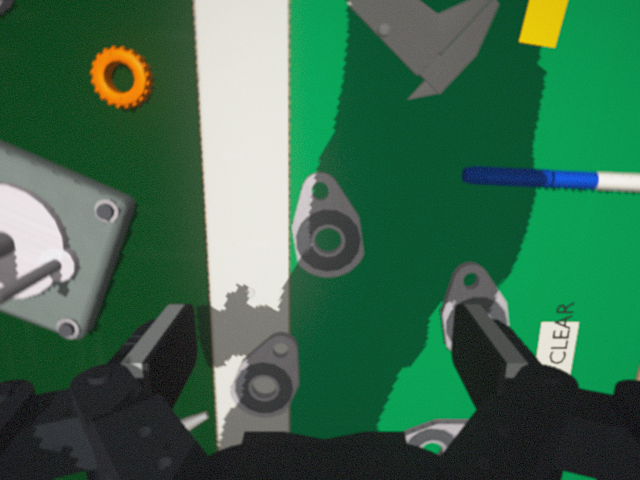

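```bash
cat >> h.py <<'E'
def part(s,p,name,ear,guess,zt=.008,back=.023,front=.0405,W=.04):
    """pose of plate/cover near guess (xy): landmarks + mask extents"""
    def near(q):
        L=[(r['confidence'],at(p,r['at'][::-1],.0,s)) for r in robot.landmark_of(p,q)]
        return [(c,a[:2]) for c,a in L]
    b=[a for c,a in near(name) if np.hypot(*(a-guess))<.03]
    e=[a for c,a in near(ear) if np.hypot(*(a-guess))<.045]
    b=b[0] if b else None;e=e[0] if e else None
    print('lm bore',b,'ear',e)
    for r in robot.cut_out(p,name):
        m=r['region'].astype(np.uint8)
        c=max(cv2.findContours(m,0,1)[0],key=cv2.contourArea)[:,0,:].astype(float)
        w=np.array([at(p,q,zt/2,s)[:2] for q in c])
        A,_=cv2.convexHull(w.astype(np.float32)),0
        cen=A[:,0].mean(0)
        if np.hypot(*(cen-guess))>.04: continue
        # symmetric-axis search: width 40 across flats, ear side
        ref=e if e is not None else cen; base=b if b is not None else guess
        a0=np.degrees(np.arctan2(*(ref-base)[::-1]))
        best=None
        H=A[:,0]
        for a in np.arange(a0-25,a0+25,.5):
            u=np.array([np.cos(np.radians(a)),np.sin(np.radians(a))]);v=np.array([-u[1],u[0]])
            wd=np.ptp(H@v)
            if best is None or wd<best[0]: best=(wd,a,u,v)
        wd,a,u,v=best;pu,pv=H@u,H@v
        x=(pu.min()+back+pu.max()-front)/2;y=(pv.min()+pv.max())/2
        print('mask conf %.2f ang %.1f width %.4f len %.4f'%(r['confidence'],a,wd,np.ptp(pu)),'bore',(x*u+y*v).round(4),'lm ang',round(a0,1))
        return
E
python3 - <<'E'
from h import *
s,p=look();part(s,p,'brake_plate_1','plate_ear_1',np.array([.465,.137]))
for px in((328,240),(319,189)): print(at(p,px,.006,s))
E
```

```text
lm bore [0.46811814 0.14170511] ear [0.44509825 0.12062963]
mask conf 0.95 ang -141.0 width 0.0405 len 0.0649 bore [0.4672 0.1416] lm ang -137.5
[0.46693167 0.14156266 0.006     ]
[0.44331542 0.12122249 0.006     ]
```

```bash
python3 - <<'E'
from h import *
plan((.467,.1416,.022,130.5))
E
```

```text
slide [-5.7, 2.9, 97.7] dr [-0.0, 0.0, -9.5] rows 2.3
```

move_arm(slide=[[-5.7, 2.9, 50], [-5.7, 2.9, 50], [-5.7, 2.9, 50], [-5.7, 2.9, 60], [-5.7, 2.9, 75], [-5.7, 2.9, 88], [-5.7, 2.9, 97], [-5.7, 2.9, 97]], dr=[[0, 0, -9], [0, 0, -9], [0, 0, -9], [0, 0, -9], [0, 0, -9], [0, 0, -9], [0, 0, -9], [0, 0, -9]], gripper=[0.58, 0.58, 0.58, 0.58, 0.58, 0.58, 0.58, 0.58])

```text
t: 6.97
ee_pos: [0.4665, 0.1414, 0.0217]
eef_rot: [1.076, -2.95, 0.0]
force: [-0.5, 0.0, -0.1]
gripper_width: 0.0496
grasp_force: 0.0
```

move_arm(slide=[[0, 0, 1], [0, 0, 2], [0, 0, 3], [0, 0, 4], [0, 0, 5], [0, 0, 6], [0, 0, 6], [0, 0, 6]], dr=[[0, 0, 0], [0, 0, 0], [0, 0, 0], [0, 0, 0], [0, 0, 0], [0, 0, 0], [0, 0, 0], [0, 0, 0]], gripper=[0.58, 0.58, 0.58, 0.58, 0.58, 0.58, 0.58, 0.58])

```text
t: 7.63
ee_pos: [0.4669, 0.1417, 0.0167]
eef_rot: [1.079, -2.951, -0.0]
force: [0.3, 0.2, -0.1]
gripper_width: 0.0496
grasp_force: 0.0
```

move_arm(slide=[[0, 0, 0.5], [0, 0, 1], [0, 0, 1.5], [0, 0, 2], [0, 0, 2.5], [0, 0, 3], [0, 0, 3], [0, 0, 3]], dr=[[0, 0, 0], [0, 0, 0], [0, 0, 0], [0, 0, 0], [0, 0, 0], [0, 0, 0], [0, 0, 0], [0, 0, 0]], gripper=[0.58, 0.58, 0.58, 0.58, 0.58, 0.58, 0.58, 0.58])

```text
t: 8.3
ee_pos: [0.4669, 0.1417, 0.0136]
eef_rot: [1.079, -2.95, -0.0]
force: [-0.3, 0.7, 0.5]
gripper_width: 0.0494
grasp_force: 0.0
```

move_arm(slide=[[0, 0, 0.5], [0, 0, 1], [0, 0, 1], [0, 0, 1], [0, 0, 1], [0, 0, 1], [0, 0, 1], [0, 0, 1]], dr=[[0, 0, 0], [0, 0, 0], [0, 0, 0], [0, 0, 0], [0, 0, 0], [0, 0, 0], [0, 0, 0], [0, 0, 0]], gripper=[0.58, 0.58, 0.58, 0.3, 0.3, 0.3, 0.3, 0.3])

```text
t: 8.97
ee_pos: [0.4669, 0.1417, 0.0131]
eef_rot: [-1.079, 2.951, 0.0]
force: [-1.0, -0.1, 6.2]
gripper_width: 0.0378
grasp_force: 59.4
```

```bash
python3 - <<'E'
from h import *
s,p=look();save(p,'w4');print(s['t'],s['ee_pos'],yaw(s),s['gripper_width'],s['grasp_force'],s['force'],s['moment']);part(s,p,'brake_plate_1','plate_ear_1',s['ee_pos'][:2])
E
```

```text
8.9667 [0.46694614 0.14167595 0.01307847] 130.16500678061718 0.037759414871723254 59.395875334739685 [-1.00768915 -0.1087872   6.24097718] [-0.10206827  0.38574888  0.00356952]
lm bore [0.46747413 0.14168982] ear [0.44515957 0.12198423]
mask conf 0.95 ang -142.1 width 0.0407 len 0.0656 bore [0.4676 0.142 ] lm ang -138.6
```

View pics/w4.png

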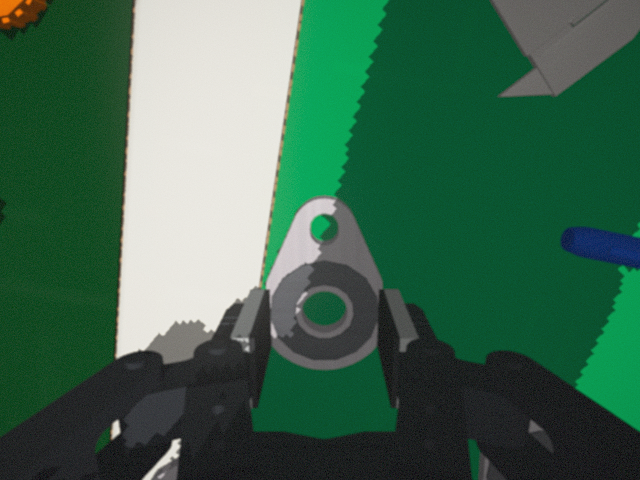

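```bash
python3 - <<'E'
from h import *
s=robot.read_state();d=dict(np.load('w2.npz'))
M=R.from_rotvec(s['eef_rot']).as_matrix()
for px in((323,311),(323.5,228)):
    for z in(.004,.008): print(px,z,(M.T@(at(d,px,z,s)-s['ee_pos'])*1e3).round(1))
print('seat TCP', .024+.0131)
plan((.467,.1417,.16,130),(.53,.05,.16,75),(.5569,-.014,.16,20),(.5569,-.014,.16,6.7))
E
```

```text
(323, 311) 0.004 [1.6 0.9 9.1]
(323, 311) 0.008 [3.5 0.9 5.1]
(323.5, 228) 0.004 [32.5  1.1  9.1]
(323.5, 228) 0.008 [33.6  1.1  5.1]
seat TCP 0.0371
slide [-0.0, -0.0, -146.9] dr [0.0, 0.0, 0.2] rows 3.5
slide [10.7, -110.7, 0.0] dr [0.0, 0.0, 55.0] rows 7.7
slide [-42.5, -54.9, 0.0] dr [0.0, 0.0, 55.0] rows 7.7
slide [0.0, 0.0, 0.0] dr [0.0, 0.0, 13.3] rows 1.9
```

```bash
python3 - <<'E'
from h import *
plan((.467,.1417,.14,130),(.53,.05,.14,76),(.5562,-.0156,.14,22),(.5562,-.0156,.108,6.7))
E
```

```text
slide [-0.0, -0.0, -126.9] dr [0.0, 0.0, 0.2] rows 3.0
slide [10.7, -110.7, 0.0] dr [0.0, 0.0, 54.0] rows 7.5
slide [-41.3, -57.3, 0.0] dr [0.0, 0.0, 54.0] rows 7.5
slide [0.0, 0.0, 32.0] dr [0.0, 0.0, 15.3] rows 2.1
```

move_arm(slide=[[0, 0, -20], [0, 0, -60], [0, 0, -100], [0, 0, -127], [0, 0, -127], [0, 0, -127], [0, 0, -127], [0, 0, -127]], dr=[[0, 0, 0], [0, 0, 0], [0, 0, 0], [0, 0, 6], [0, 0, 12], [0, 0, 18], [0, 0, 24], [0, 0, 24]], gripper=[0.3, 0.3, 0.3, 0.3, 0.3, 0.3, 0.3, 0.3])

```text
t: 9.83
ee_pos: [0.4669, 0.1417, 0.1399]
eef_rot: [-0.435, 3.111, 0.0]
force: [0.0, -0.7, -1.3]
gripper_width: 0.0377
grasp_force: 60.8
```

```bash
python3 - <<'E'
from h import *
s=robot.read_state();print(s['gripper_width'],s['grasp_force'],yaw(s))
plan((.53,.05,.14,57),(.5562,-.0156,.14,6.7))
E
```

```text
0.03770347186592913 60.7527144625783 105.91309501758029
slide [-35.6, -105.5, -0.1] dr [0.0, 0.0, 48.9] rows 6.8
slide [-57.7, -40.7, 0.0] dr [0.0, 0.0, 50.3] rows 7.0
```

move_arm(slide=[[-35.6, -105.5, 0], [-35.6, -105.5, 0], [-35.6, -105.5, 0], [-35.6, -105.5, 0], [-35.6, -105.5, 0], [-35.6, -105.5, 0], [-35.6, -105.5, 0], [-35.6, -105.5, 0]], dr=[[0, 0, 7], [0, 0, 14], [0, 0, 21], [0, 0, 28], [0, 0, 35], [0, 0, 42], [0, 0, 49], [0, 0, 49]], gripper=[0.3, 0.3, 0.3, 0.3, 0.3, 0.3, 0.3, 0.3])

```text
t: 10.5
ee_pos: [0.5303, 0.0502, 0.1393]
eef_rot: [-0.891, -3.012, 0.001]
force: [-0.8, -0.4, -1.0]
gripper_width: 0.0376
grasp_force: 60.7
```

move_arm(slide=[[-57.7, -40.7, 0], [-57.7, -40.7, 0], [-57.7, -40.7, 0], [-57.7, -40.7, 0], [-57.7, -40.7, 0], [-57.7, -40.7, 0], [-57.7, -40.7, 0], [-57.7, -40.7, 0]], dr=[[0, 0, 7], [0, 0, 14], [0, 0, 21], [0, 0, 28], [0, 0, 35], [0, 0, 42], [0, 0, 50], [0, 0, 50]], gripper=[0.3, 0.3, 0.3, 0.3, 0.3, 0.3, 0.3, 0.3])

```text
t: 11.17
ee_pos: [0.5567, -0.015, 0.1393]
eef_rot: [-2.077, -2.356, 0.001]
force: [0.3, 0.4, -0.3]
gripper_width: 0.0376
grasp_force: 60.7
```

move_arm(slide=[[0, 0, 10], [0, 0, 20], [0, 0, 30], [0, 0, 34], [0, 0, 34], [0, 0, 34], [0, 0, 34], [0, 0, 34]], dr=[[0, 0, 0], [0, 0, 0], [0, 0, 0], [0, 0, 0], [0, 0, 0], [0, 0, 0], [0, 0, 0], [0, 0, 0]], gripper=[0.3, 0.3, 0.3, 0.3, 0.3, 0.3, 0.3, 0.3])

```text
t: 11.83
ee_pos: [0.5573, -0.0154, 0.1061]
eef_rot: [2.078, 2.356, 0.001]
force: [0.7, 0.5, -0.1]
gripper_width: 0.0373
grasp_force: 60.7
```

```bash
python3 - <<'E'
from h import *
s,p=look();print(s['t'],s['ee_pos'],yaw(s),s['gripper_width'],s['force'])
i=p['image'][170:370,190:450,::-1];cv2.imwrite('pics/w5.png',cv2.resize(i,None,fx=3,fy=3,interpolation=cv2.INTER_CUBIC))
E
```

```text
11.8333 [ 0.55725704 -0.01535969  0.10606748] 7.186786147272104 0.037327495586036465 [ 0.72685922  0.45977942 -0.13627234]
```

View pics/w5.png

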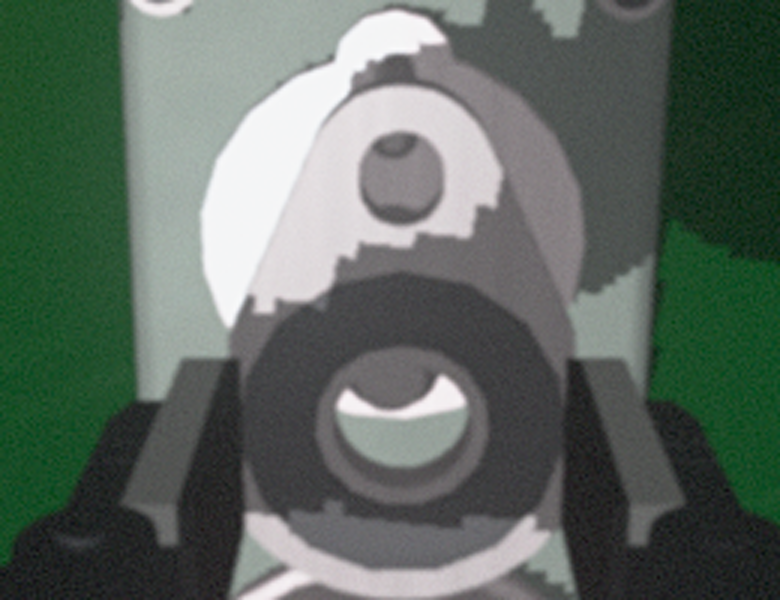

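```bash
python3 - <<'E'
from h import *
s=robot.read_state();d=dict(np.load('w2.npz'))
M=R.from_rotvec(s['eef_rot']).as_matrix()
for n,px,z in(('bore',(324,306),s['ee_pos'][2]-.0091),('tipbottom r?',(320.7,306.5),.080),('tipc',(320.7,294),.080),('pin',(321,217.5),.071),('slot',(323.7,229),s['ee_pos'][2]-.0091)): 
    w=at(d,px,z,s);print(n,w.round(4),(M.T@(w-s['ee_pos'])*1e3).round(1))
E
```

```text
bore [ 0.5581 -0.0116  0.097 ] [3.5 1.2 9.1]
tipbottom r? [ 0.5578 -0.0199  0.08  ] [-4.7 -0.1 26.1]
tipc [ 0.5571 -0.0145  0.08  ] [ 0.8 -0.1 26.1]
pin [0.5536 0.0145 0.071 ] [29.9  0.1 35.1]
slot [0.5544 0.0168 0.097 ] [32.2  1.1  9.1]
```

move_arm(slide=[[-1.6, -1.2, 0], [-1.6, -1.2, 4], [-1.6, -1.2, 8], [-1.6, -1.2, 11], [-1.6, -1.2, 13], [-1.6, -1.2, 15], [-1.6, -1.2, 15], [-1.6, -1.2, 15]], dr=[[0, 0, -0.5], [0, 0, -0.5], [0, 0, -0.5], [0, 0, -0.5], [0, 0, -0.5], [0, 0, -0.5], [0, 0, -0.5], [0, 0, -0.5]], gripper=[0.3, 0.3, 0.3, 0.3, 0.3, 0.3, 0.3, 0.3])

```text
t: 12.55
ee_pos: [0.5559, -0.017, 0.0905]
eef_rot: [-2.068, -2.365, 0.0]
force: [0.8, 0.8, -0.9]
gripper_width: 0.0374
grasp_force: 60.7
```

move_arm(slide=[[0, 0, 1], [0, 0, 2], [0, 0, 3], [0, 0, 4], [0, 0, 5], [0, 0, 5], [0, 0, 5], [0, 0, 5]], dr=[[0, 0, 0], [0, 0, 0], [0, 0, 0], [0, 0, 0], [0, 0, 0], [0, 0, 0], [0, 0, 0], [0, 0, 0]], gripper=[0.3, 0.3, 0.3, 0.3, 0.3, 0.3, 0.3, 0.3])

```text
t: 13.22
ee_pos: [0.556, -0.017, 0.0857]
eef_rot: [2.068, 2.365, 0.0]
force: [0.5, 0.2, -0.7]
gripper_width: 0.0377
grasp_force: 60.7
```

move_arm(slide=[[0, 0, 1], [0, 0, 2], [0, 0, 3], [0, 0, 4], [0, 0, 5], [0, 0, 6], [0, 0, 7], [0, 0, 7]], dr=[[0, 0, 0], [0, 0, 0], [0, 0, 0], [0, 0, 0], [0, 0, 0], [0, 0, 0], [0, 0, 0], [0, 0, 0]], gripper=[0.3, 0.3, 0.3, 0.3, 0.3, 0.3, 0.3, 0.3])

```text
t: 13.88
ee_pos: [0.5559, -0.0169, 0.0785]
eef_rot: [-2.068, -2.365, 0.0]
force: [0.1, -0.4, -0.9]
gripper_width: 0.0372
grasp_force: 60.7
```

Both are engaged (underside at about 65 mm). I'll continue down to the seat (TCP about 0.037).

move_arm(slide=[[0, 0, 5], [0, 0, 10], [0, 0, 15], [0, 0, 20], [0, 0, 25], [0, 0, 30], [0, 0, 35], [0, 0, 38]], dr=[[0, 0, 0], [0, 0, 0], [0, 0, 0], [0, 0, 0], [0, 0, 0], [0, 0, 0], [0, 0, 0], [0, 0, 0]], gripper=[0.3, 0.3, 0.3, 0.3, 0.3, 0.3, 0.3, 0.3])

```text
t: 14.55
ee_pos: [0.5557, -0.017, 0.0399]
eef_rot: [-2.068, -2.365, 0.001]
force: [0.6, 0.2, -0.9]
gripper_width: 0.0374
grasp_force: 60.7
```

move_arm(slide=[[0, 0, 1], [0, 0, 2], [0, 0, 3], [0, 0, 3.5], [0, 0, 4], [0, 0, 4], [0, 0, 4], [0, 0, 4]], dr=[[0, 0, 0], [0, 0, 0], [0, 0, 0], [0, 0, 0], [0, 0, 0], [0, 0, 0], [0, 0, 0], [0, 0, 0]], gripper=[0.3, 0.3, 0.3, 0.3, 0.3, 0.3, 0.3, 0.3])

```text
t: 15.22
ee_pos: [0.5561, -0.017, 0.0372]
eef_rot: [2.068, 2.365, 0.001]
force: [-1.9, -0.2, 6.3]
gripper_width: 0.0373
grasp_force: 61.4
```

```bash
python3 - <<'E'
from h import *
plan((.556,-.017,.13,6.7),(.566,.08,.13,52),(.575,.157,.12,97))
E
```

```text
slide [0.0, -0.1, -92.8] dr [0.0, -0.0, 1.0] rows 2.2
slide [95.2, 21.2, 0.0] dr [0.0, 0.0, -45.3] rows 6.3
slide [40.3, 66.2, 10.0] dr [0.0, 0.0, -45.0] rows 6.3
```

move_arm(slide=[[0, 0, 0], [0, 0, 0], [0, 0, 0], [0, 0, -20], [0, 0, -50], [0, 0, -93], [0, 0, -93], [0, 0, -93]], dr=[[0, 0, 0], [0, 0, 0], [0, 0, 0], [0, 0, 0], [0, 0, 0], [0, 0, 0], [0, 0, 0], [0, 0, 0]], gripper=[0.62, 0.62, 0.62, 0.62, 0.62, 0.62, 0.62, 0.62])

```text
t: 15.88
ee_pos: [0.5576, -0.0169, 0.132]
eef_rot: [2.066, 2.363, 0.006]
force: [-0.7, 0.0, -0.2]
gripper_width: 0.0529
grasp_force: 0.0
```

move_arm(slide=[[95, 21, 0], [95, 21, 0], [95, 21, 0], [95, 21, 0], [95, 21, 0], [95, 21, 0], [95, 21, 0], [95, 21, 0]], dr=[[0, 0, -45], [0, 0, -45], [0, 0, -45], [0, 0, -45], [0, 0, -45], [0, 0, -45], [0, 0, -45], [0, 0, -45]], gripper=[1, 1, 1, 1, 1, 1, 1, 1])

```text
t: 16.55
ee_pos: [0.5633, 0.08, 0.1285]
eef_rot: [-1.002, -2.976, 0.001]
force: [0.1, 1.1, 0.1]
gripper_width: 0.0856
grasp_force: 0.0
```

move_arm(slide=[[40, 66, 10], [40, 66, 10], [40, 66, 10], [40, 66, 10], [40, 66, 10], [40, 66, 10], [40, 66, 10], [40, 66, 10]], dr=[[0, 0, -45], [0, 0, -45], [0, 0, -45], [0, 0, -45], [0, 0, -45], [0, 0, -45], [0, 0, -45], [0, 0, -45]], gripper=[1, 1, 1, 1, 1, 1, 1, 1])

```text
t: 17.22
ee_pos: [0.5718, 0.1566, 0.1187]
eef_rot: [0.21, -3.133, -0.0]
force: [-0.5, 0.3, 0.1]
gripper_width: 0.0856
grasp_force: 0.0
```

```bash
python3 - <<'E'
from h import *
s,p=look();save(p,'w6');print(s['t'],s['ee_pos'],yaw(s));part(s,p,'brake_plate_1','plate_ear_1',np.array([.574,.158]))
E
```

```text
17.2167 [0.57177301 0.15656961 0.11871709] 97.65502896672913
lm bore [0.5736648  0.15896778] ear [0.54716971 0.15407315]
mask conf 0.86 ang -171.5 width 0.0405 len 0.0654 bore [0.5755 0.1579] lm ang -169.5
```

```bash
python3 - <<'E'
from h import *
plan((.5752,.158,.022,99.5))
E
```

```text
slide [-3.3, 0.9, 97.2] dr [-0.0, -0.0, -2.0] rows 2.3
```

move_arm(slide=[[-3.3, 0.9, 50], [-3.3, 0.9, 50], [-3.3, 0.9, 50], [-3.3, 0.9, 60], [-3.3, 0.9, 75], [-3.3, 0.9, 88], [-3.3, 0.9, 97], [-3.3, 0.9, 97]], dr=[[0, 0, -2], [0, 0, -2], [0, 0, -2], [0, 0, -2], [0, 0, -2], [0, 0, -2], [0, 0, -2], [0, 0, -2]], gripper=[0.62, 0.62, 0.62, 0.62, 0.62, 0.62, 0.62, 0.62])

```text
t: 18.08
ee_pos: [0.5745, 0.1578, 0.0212]
eef_rot: [0.264, -3.128, 0.001]
force: [-1.0, 0.1, 0.4]
gripper_width: 0.0532
grasp_force: 0.0
```

move_arm(slide=[[0, 0, 3], [0, 0, 6], [0, 0, 8], [0, 0, 8], [0, 0, 8], [0, 0, 8], [0, 0, 8], [0, 0, 8]], dr=[[0, 0, 0], [0, 0, 0], [0, 0, 0], [0, 0, 0], [0, 0, 0], [0, 0, 0], [0, 0, 0], [0, 0, 0]], gripper=[0.62, 0.62, 0.62, 0.62, 0.3, 0.3, 0.3, 0.3])

```text
t: 18.75
ee_pos: [0.5757, 0.1581, 0.0155]
eef_rot: [-0.265, 3.13, 0.0]
force: [-1.1, 0.2, 5.5]
gripper_width: 0.0367
grasp_force: 59.6
```

```bash
cat >> h.py <<'E'
def inhand(n,name='brake_plate_1',ear='plate_ear_1',**k):
    s,p=look();save(p,n);print(s['t'],s['ee_pos'],yaw(s),s['gripper_width'],s['grasp_force'],s['force'].round(1))
    part(s,p,name,ear,s['ee_pos'][:2],**k)
    # bore/slot pixel by blobs: report darkness-independent Hough circles near centre
    g=cv2.medianBlur(cv2.cvtColor(p['image'],cv2.COLOR_RGB2GRAY),5)
    c=cv2.HoughCircles(g[180:380,240:410],cv2.HOUGH_GRADIENT,1,20,param1=80,param2=16,minRadius=8,maxRadius=70)
    if c is not None: print((c[0][:8]+[240,180,0]).round(0).tolist())
E
python3 - <<'E'
from h import *
inhand('w7')
s=robot.read_state();plan((s['ee_pos'][0],s['ee_pos'][1],.14,yaw(s)),(.566,.08,.14,52),(.556,-.017,.14,6.9))
E
```

```text
18.75 [0.57569823 0.15810809 0.01548128] 99.66783635956496 0.03671205469108593 59.57768867199775 [-1.1  0.2  5.5]
lm bore [0.57522462 0.15998814] ear [0.54569366 0.15484251]
mask conf 0.69 ang -172.6 width 0.0407 len 0.0659 bore [0.5752 0.1587] lm ang -170.1
[[320.0, 306.0, 48.0], [318.0, 282.0, 51.0], [330.0, 266.0, 54.0], [324.0, 226.0, 16.0], [338.0, 284.0, 42.0], [336.0, 318.0, 34.0], [294.0, 322.0, 18.0], [348.0, 338.0, 27.0]]
slide [-0.1, 0.0, -124.5] dr [0.0, 0.0, -0.0] rows 3.0
slide [22.7, -75.4, 0.0] dr [0.0, 0.0, 47.7] rows 6.7
slide [-51.8, -82.6, 0.0] dr [0.0, 0.0, 45.1] rows 6.3
```

move_arm(slide=[[0, 0, -10], [0, 0, -40], [0, 0, -80], [0, 0, -120], [0, 0, -124], [0, 0, -124], [0, 0, -124], [0, 0, -124]], dr=[[0, 0, 0], [0, 0, 0], [0, 0, 0], [0, 0, 0], [0, 0, 0], [0, 0, 0], [0, 0, 0], [0, 0, 0]], gripper=[0.3, 0.3, 0.3, 0.3, 0.3, 0.3, 0.3, 0.3])

```text
t: 19.62
ee_pos: [0.5744, 0.1579, 0.1375]
eef_rot: [0.265, -3.128, 0.001]
force: [-0.2, -0.5, -1.2]
gripper_width: 0.0363
grasp_force: 60.2
```

move_arm(slide=[[23, -75, 0], [23, -75, 0], [23, -75, 0], [23, -75, 0], [23, -75, 0], [23, -75, 0], [23, -75, 0], [23, -75, 0]], dr=[[0, 0, 7], [0, 0, 14], [0, 0, 21], [0, 0, 28], [0, 0, 35], [0, 0, 42], [0, 0, 48], [0, 0, 48]], gripper=[0.3, 0.3, 0.3, 0.3, 0.3, 0.3, 0.3, 0.3])

```text
t: 20.28
ee_pos: [0.5643, 0.0802, 0.1368]
eef_rot: [-1.037, -2.963, 0.004]
force: [0.1, -0.1, 0.1]
gripper_width: 0.0367
grasp_force: 60.3
```

move_arm(slide=[[-52, -83, 0], [-52, -83, 0], [-52, -83, 0], [-52, -83, 0], [-52, -83, 0], [-52, -83, 0], [-52, -83, 0], [-52, -83, 0]], dr=[[0, 0, 7], [0, 0, 14], [0, 0, 21], [0, 0, 28], [0, 0, 35], [0, 0, 42], [0, 0, 45], [0, 0, 45]], gripper=[0.3, 0.3, 0.3, 0.3, 0.3, 0.3, 0.3, 0.3])

```text
t: 20.95
ee_pos: [0.554, -0.0171, 0.1374]
eef_rot: [-2.086, -2.347, 0.004]
force: [0.4, 0.6, -1.2]
gripper_width: 0.0365
grasp_force: 60.3
```

```bash
python3 - <<'E'
from h import *
s=robot.read_state();print(s['ee_pos'],yaw(s),s['gripper_width']);plan((.556,-.017,.106,6.9))
E
```

```text
[ 0.55396458 -0.01708882  0.13744748] 6.739664000875744 0.03647289771756585
slide [-0.1, 2.1, 31.4] dr [-0.1, 0.0, -0.2] rows 0.8
```

move_arm(slide=[[0, 2, 15], [0, 2, 31], [0, 2, 31], [0, 2, 31], [0, 2, 31], [0, 2, 31], [0, 2, 31], [0, 2, 31]], dr=[[0, 0, 0], [0, 0, 0], [0, 0, 0], [0, 0, 0], [0, 0, 0], [0, 0, 0], [0, 0, 0], [0, 0, 0]], gripper=[0.3, 0.3, 0.3, 0.3, 0.3, 0.3, 0.3, 0.3])

```text
t: 21.62
ee_pos: [0.557, -0.0168, 0.1083]
eef_rot: [2.087, 2.347, 0.001]
force: [0.1, 0.5, -0.2]
gripper_width: 0.0366
grasp_force: 60.3
```

```bash
python3 - <<'E'
from h import *
inhand('w8')
i=cv2.imread('pics/w8.png')[170:370,190:450];cv2.imwrite('pics/w8c.png',cv2.resize(i,None,fx=3,fy=3,interpolation=cv2.INTER_CUBIC))
E
```

```text
21.6167 [ 0.55698448 -0.01682198  0.10826098] 6.700911913741695 0.03660017860859763 60.319817099079955 [ 0.1  0.5 -0.2]
lm bore [ 0.55765645 -0.02284669] ear [0.55307805 0.0117188 ]
mask conf 0.90 ang 98.5 width 0.0668 len 0.1082 bore [ 0.5624 -0.0519] lm ang 97.5
[[322.0, 246.0, 64.0], [324.0, 314.0, 57.0], [322.0, 294.0, 61.0], [342.0, 256.0, 66.0], [354.0, 272.0, 67.0], [336.0, 230.0, 43.0], [304.0, 286.0, 49.0], [306.0, 232.0, 43.0]]
```

View pics/w8c.png

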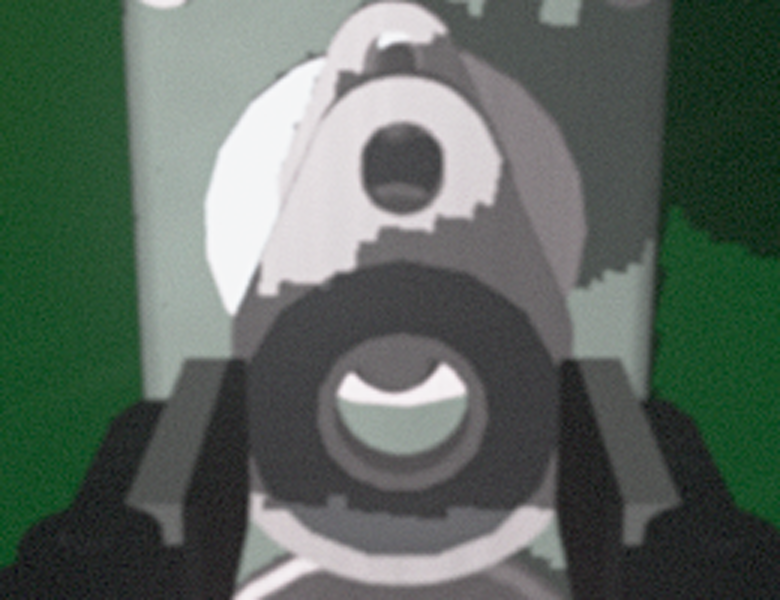

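move_arm(slide=[[-1.5, -1, 0], [-1.5, -1, 4], [-1.5, -1, 8], [-1.5, -1, 12], [-1.5, -1, 15], [-1.5, -1, 18], [-1.5, -1, 20], [-1.5, -1, 20]], dr=[[0, 0, 0], [0, 0, 0], [0, 0, 0], [0, 0, 0], [0, 0, 0], [0, 0, 0], [0, 0, 0], [0, 0, 0]], gripper=[0.3, 0.3, 0.3, 0.3, 0.3, 0.3, 0.3, 0.3])

```text
t: 22.48
ee_pos: [0.5556, -0.0184, 0.0871]
eef_rot: [-2.088, -2.347, 0.001]
force: [0.6, -0.4, -0.6]
gripper_width: 0.0363
grasp_force: 60.3
```

move_arm(slide=[[0, 0, 1], [0, 0, 2], [0, 0, 3], [0, 0, 4], [0, 0, 5], [0, 0, 6], [0, 0, 7], [0, 0, 8]], dr=[[0, 0, 0], [0, 0, 0], [0, 0, 0], [0, 0, 0], [0, 0, 0], [0, 0, 0], [0, 0, 0], [0, 0, 0]], gripper=[0.3, 0.3, 0.3, 0.3, 0.3, 0.3, 0.3, 0.3])

```text
t: 23.15
ee_pos: [0.5559, -0.0185, 0.0796]
eef_rot: [-2.088, -2.347, -0.0]
force: [0.1, -0.3, 0.3]
gripper_width: 0.0367
grasp_force: 60.3
```

move_arm(slide=[[0, 0, 5], [0, 0, 10], [0, 0, 15], [0, 0, 20], [0, 0, 24], [0, 0, 27], [0, 0, 29], [0, 0, 30]], dr=[[0, 0, 0], [0, 0, 0], [0, 0, 0], [0, 0, 0], [0, 0, 0], [0, 0, 0], [0, 0, 0], [0, 0, 0]], gripper=[0.3, 0.3, 0.3, 0.3, 0.3, 0.3, 0.3, 0.3])

```text
t: 23.82
ee_pos: [0.5558, -0.0185, 0.0493]
eef_rot: [-2.088, -2.347, 0.0]
force: [-0.6, -0.7, -0.1]
gripper_width: 0.0364
grasp_force: 60.3
```

move_arm(slide=[[0, 0, 1], [0, 0, 2], [0, 0, 2.5], [0, 0, 3], [0, 0, 3], [0, 0, 3], [0, 0, 3], [0, 0, 3]], dr=[[0, 0, 0], [0, 0, 0], [0, 0, 0], [0, 0, 0], [0, 0, 0], [0, 0, 0], [0, 0, 0], [0, 0, 0]], gripper=[0.3, 0.3, 0.3, 0.3, 0.3, 0.3, 0.3, 0.3])

```text
t: 24.48
ee_pos: [0.5561, -0.0185, 0.0475]
eef_rot: [2.088, 2.347, 0.001]
force: [-3.0, -0.1, 7.2]
gripper_width: 0.0369
grasp_force: 61.8
```

```bash
python3 - <<'E'
from h import *
plan((.556,-.0185,.14,6.7),(.56,.12,.20,35),(.56,.275,.16,58))
E
```

```text
slide [0.1, 0.0, -92.5] dr [0.0, -0.0, -0.0] rows 2.2
slide [137.1, 20.1, -60.0] dr [0.0, 0.0, -28.3] rows 4.0
slide [127.0, 88.9, 40.0] dr [0.0, 0.0, -23.0] rows 3.8
```

move_arm(slide=[[0, 0, 0], [0, 0, 0], [0, 0, 0], [0, 0, -20], [0, 0, -50], [0, 0, -93], [0, 0, -93], [0, 0, -93]], dr=[[0, 0, 0], [0, 0, 0], [0, 0, 0], [0, 0, 0], [0, 0, 0], [0, 0, 0], [0, 0, 0], [0, 0, 0]], gripper=[0.62, 0.62, 0.62, 0.62, 0.62, 0.62, 0.62, 0.62])

```text
t: 25.15
ee_pos: [0.5575, -0.0184, 0.1419]
eef_rot: [2.086, 2.345, 0.006]
force: [0.3, -0.1, -0.6]
gripper_width: 0.0528
grasp_force: 0.0
```

move_arm(slide=[[137, 20, -60], [137, 20, -60], [137, 20, -60], [137, 20, -60], [137, 20, -60], [137, 20, -60], [137, 20, -60], [137, 20, -60]], dr=[[0, 0, -28], [0, 0, -28], [0, 0, -28], [0, 0, -28], [0, 0, -28], [0, 0, -28], [0, 0, -28], [0, 0, -28]], gripper=[1, 1, 1, 1, 1, 1, 1, 1])

```text
t: 25.82
ee_pos: [0.5593, 0.1182, 0.1986]
eef_rot: [-1.463, -2.779, 0.003]
force: [-0.1, 0.6, 0.4]
gripper_width: 0.0853
grasp_force: 0.0
```

move_arm(slide=[[127, 89, 40], [127, 89, 40], [127, 89, 40], [127, 89, 40], [127, 89, 40], [127, 89, 40], [127, 89, 40], [127, 89, 40]], dr=[[0, 0, -23], [0, 0, -23], [0, 0, -23], [0, 0, -23], [0, 0, -23], [0, 0, -23], [0, 0, -23], [0, 0, -23]], gripper=[1, 1, 1, 1, 1, 1, 1, 1])

```text
t: 26.48
ee_pos: [0.5615, 0.2723, 0.1597]
eef_rot: [0.881, 3.015, -0.002]
force: [0.3, -0.6, -0.5]
gripper_width: 0.0855
grasp_force: 0.0
```

```bash
python3 - <<'E'
from h import *
s,p=look();save(p,'w9');print(s['t'],s['ee_pos'],yaw(s));part(s,p,'brake_plate_1','plate_ear_1',np.array([.561,.283]))
E
```

```text
26.4833 [0.56145827 0.27233144 0.159677  ] 57.435767724655534
lm bore [0.55975193 0.2793342 ] ear [0.53313422 0.29828671]
mask conf 0.56 ang 145.0 width 0.0406 len 0.0641 bore [0.5594 0.281 ] lm ang 144.5
```

View pics/w9.png

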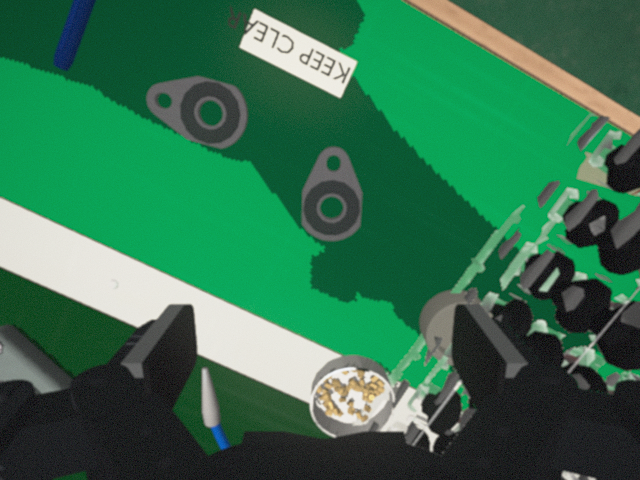

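```bash
python3 - <<'E'
from h import *
plan((.5594,.2806,.025,55.4))
E
```

```text
slide [5.3, 4.7, 135.1] dr [0.0, 0.0, 2.1] rows 3.2
```

move_arm(slide=[[5.3, 4.7, 40], [5.3, 4.7, 80], [5.3, 4.7, 100], [5.3, 4.7, 115], [5.3, 4.7, 125], [5.3, 4.7, 135], [5.3, 4.7, 135], [5.3, 4.7, 135]], dr=[[0, 0, 2], [0, 0, 2], [0, 0, 2], [0, 0, 2], [0, 0, 2], [0, 0, 2], [0, 0, 2], [0, 0, 2]], gripper=[0.62, 0.62, 0.62, 0.62, 0.62, 0.62, 0.62, 0.62])

```text
t: 27.35
ee_pos: [0.5591, 0.2817, 0.025]
eef_rot: [0.928, 3.001, 0.0]
force: [0.3, 0.1, -0.6]
gripper_width: 0.0529
grasp_force: 0.0
```

move_arm(slide=[[0, 0, 4], [0, 0, 8], [0, 0, 11], [0, 0, 11], [0, 0, 11], [0, 0, 11], [0, 0, 11], [0, 0, 11]], dr=[[0, 0, 0], [0, 0, 0], [0, 0, 0], [0, 0, 0], [0, 0, 0], [0, 0, 0], [0, 0, 0], [0, 0, 0]], gripper=[0.62, 0.62, 0.62, 0.62, 0.62, 0.3, 0.3, 0.3])

```text
t: 28.02
ee_pos: [0.5591, 0.282, 0.0143]
eef_rot: [0.927, 3.001, 0.001]
force: [-0.9, -1.0, 4.4]
gripper_width: 0.0374
grasp_force: 59.7
```

move_arm(slide=[[0, 0, 0], [0, 0, 0], [0, 0, 0], [0, 0, 0], [0, 0, 0], [0, 0, 0], [0, 0, 0], [0, 0, 0]], dr=[[0, 0, 0], [0, 0, 0], [0, 0, 0], [0, 0, 0], [0, 0, 0], [0, 0, 0], [0, 0, 0], [0, 0, 0]], gripper=[0.3, 0.3, 0.3, 0.3, 0.3, 0.3, 0.3, 0.3])

```text
t: 28.68
ee_pos: [0.5591, 0.2819, 0.0143]
eef_rot: [0.927, 3.001, 0.001]
force: [-0.7, -0.4, 5.7]
gripper_width: 0.0373
grasp_force: 59.8
```

```bash
python3 - <<'E'
from h import *
inhand('w10')
s=robot.read_state();plan((s['ee_pos'][0],s['ee_pos'][1],.15,yaw(s)),(.558,.12,.15,30),(.556,-.017,.15,6.9))
E
```

```text
28.6833 [0.55907318 0.28194615 0.01431144] 55.67209494158191 0.03731908555112562 59.76438157260418 [-0.7 -0.4  5.7]
lm bore None ear [0.5345866  0.29981996]
mask conf 0.58 ang 144.4 width 0.0400 len 0.0657 bore [0.5609 0.2825] lm ang 143.9
[[324.0, 322.0, 57.0], [336.0, 304.0, 37.0], [304.0, 250.0, 56.0], [338.0, 248.0, 51.0], [324.0, 282.0, 53.0], [312.0, 306.0, 36.0], [322.0, 232.0, 14.0], [304.0, 324.0, 40.0]]
slide [-0.0, 0.1, -135.7] dr [0.0, 0.0, -0.0] rows 3.3
slide [-90.4, -134.4, 0.0] dr [0.0, 0.0, 25.7] rows 3.9
slide [-117.6, -70.2, 0.0] dr [0.0, 0.0, 23.1] rows 3.3
```

move_arm(slide=[[0, 0, -10], [0, 0, -40], [0, 0, -80], [0, 0, -120], [0, 0, -136], [0, 0, -136], [0, 0, -136], [0, 0, -136]], dr=[[0, 0, 0], [0, 0, 0], [0, 0, 0], [0, 0, 0], [0, 0, 0], [0, 0, 0], [0, 0, 0], [0, 0, 0]], gripper=[0.3, 0.3, 0.3, 0.3, 0.3, 0.3, 0.3, 0.3])

```text
t: 29.55
ee_pos: [0.558, 0.2817, 0.1489]
eef_rot: [-0.926, -3.001, 0.001]
force: [-0.2, -0.4, -0.6]
gripper_width: 0.0372
grasp_force: 60.3
```

move_arm(slide=[[-20, -30, 0], [-45, -67, 0], [-68, -101, 0], [-90, -134, 0], [-90, -134, 0], [-90, -134, 0], [-90, -134, 0], [-90, -134, 0]], dr=[[0, 0, 6], [0, 0, 12], [0, 0, 18], [0, 0, 24], [0, 0, 26], [0, 0, 26], [0, 0, 26], [0, 0, 26]], gripper=[0.3, 0.3, 0.3, 0.3, 0.3, 0.3, 0.3, 0.3])

```text
t: 30.22
ee_pos: [0.557, 0.1218, 0.1486]
eef_rot: [-1.573, -2.718, 0.002]
force: [-0.6, 0.8, -0.9]
gripper_width: 0.0373
grasp_force: 60.4
```

move_arm(slide=[[-29, -17, 0], [-59, -35, 0], [-88, -52, 0], [-116, -70, 0], [-116, -70, 0], [-116, -70, 20], [-116, -70, 41], [-116, -70, 41]], dr=[[0, 0, 6], [0, 0, 12], [0, 0, 18], [0, 0, 23], [0, 0, 23], [0, 0, 23], [0, 0, 23], [0, 0, 23]], gripper=[0.3, 0.3, 0.3, 0.3, 0.3, 0.3, 0.3, 0.3])

```text
t: 30.88
ee_pos: [0.5521, -0.0131, 0.1052]
eef_rot: [-2.081, -2.348, 0.006]
force: [-0.5, 0.1, -1.5]
gripper_width: 0.0376
grasp_force: 60.4
```

```bash
python3 - <<'E'
from h import *
inhand('w11')
i=cv2.imread('pics/w11.png')[170:370,190:450];cv2.imwrite('pics/w11c.png',cv2.resize(i,None,fx=3,fy=3,interpolation=cv2.INTER_CUBIC))
E
```

```text
30.8833 [ 0.55211744 -0.01310332  0.10519558] 6.89164643203013 0.03757185538053075 60.39402678608894 [-0.5  0.1 -1.5]
lm bore None ear [ 0.55173976 -0.00771146]
mask conf 0.68 ang 118.5 width 0.0233 len 0.0504 bore [ 0.566 -0.01 ] lm ang 94.0
[[324.0, 318.0, 54.0], [330.0, 256.0, 64.0], [352.0, 262.0, 69.0], [302.0, 252.0, 58.0], [312.0, 292.0, 46.0], [340.0, 292.0, 48.0], [324.0, 276.0, 51.0], [318.0, 238.0, 37.0]]
```

View pics/w11c.png

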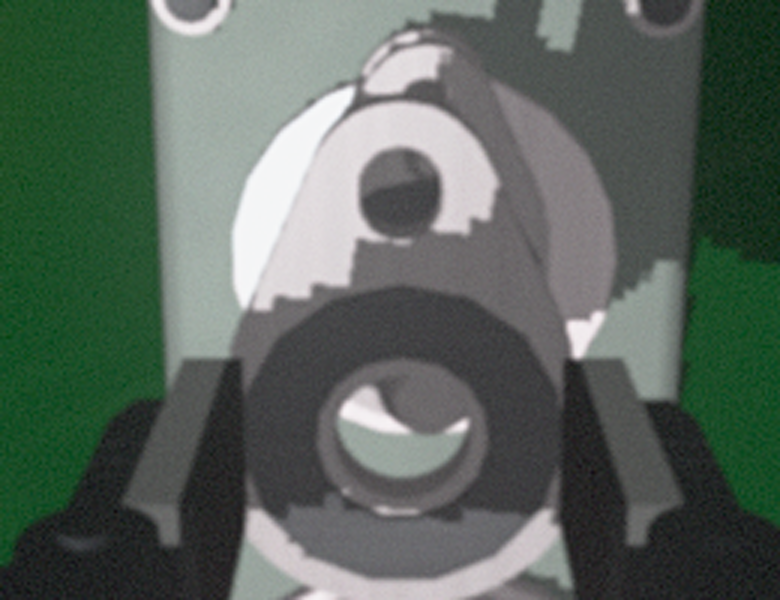

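move_arm(slide=[[-2.4, 3.6, 0], [-2.4, 3.6, 0], [-2.4, 3.6, 0], [-2.4, 3.6, 0], [-2.4, 3.6, 0], [-2.4, 3.6, 0], [-2.4, 3.6, 0], [-2.4, 3.6, 0]], dr=[[0, 0, 0], [0, 0, 0], [0, 0, 0], [0, 0, 0], [0, 0, 0], [0, 0, 0], [0, 0, 0], [0, 0, 0]], gripper=[0.3, 0.3, 0.3, 0.3, 0.3, 0.3, 0.3, 0.3])

```text
t: 31.75
ee_pos: [0.558, -0.017, 0.1087]
eef_rot: [-2.088, -2.347, 0.0]
force: [-0.4, 0.1, -0.0]
gripper_width: 0.0371
grasp_force: 60.4
```

```bash
python3 - <<'E'
from h import *
s=robot.read_state();print(s['ee_pos'],yaw(s));plan((.556,-.0152,.0863,6.9))
E
```

```text
[ 0.55797173 -0.01700622  0.10867266] 6.671843164754391
slide [2.0, -1.7, 22.4] dr [-0.0, -0.0, -0.2] rows 0.5
```

move_arm(slide=[[2, -1.7, 0], [2, -1.7, 0], [2, -1.7, 5], [2, -1.7, 10], [2, -1.7, 14], [2, -1.7, 18], [2, -1.7, 22], [2, -1.7, 22]], dr=[[0, 0, 0], [0, 0, 0], [0, 0, 0], [0, 0, 0], [0, 0, 0], [0, 0, 0], [0, 0, 0], [0, 0, 0]], gripper=[0.3, 0.3, 0.3, 0.3, 0.3, 0.3, 0.3, 0.3])

```text
t: 32.42
ee_pos: [0.5556, -0.0152, 0.0856]
eef_rot: [-2.088, -2.346, 0.002]
force: [0.0, -0.0, -0.4]
gripper_width: 0.0375
grasp_force: 60.4
```

move_arm(slide=[[0, 0, 1], [0, 0, 2], [0, 0, 3], [0, 0, 4], [0, 0, 5], [0, 0, 6], [0, 0, 7], [0, 0, 8]], dr=[[0, 0, 0], [0, 0, 0], [0, 0, 0], [0, 0, 0], [0, 0, 0], [0, 0, 0], [0, 0, 0], [0, 0, 0]], gripper=[0.3, 0.3, 0.3, 0.3, 0.3, 0.3, 0.3, 0.3])

```text
t: 33.08
ee_pos: [0.5561, -0.0152, 0.0786]
eef_rot: [-2.088, -2.347, -0.0]
force: [0.4, 0.2, -0.4]
gripper_width: 0.037
grasp_force: 60.4
```

move_arm(slide=[[0, 0, 5], [0, 0, 10], [0, 0, 14], [0, 0, 17], [0, 0, 20], [0, 0, 22], [0, 0, 22], [0, 0, 22]], dr=[[0, 0, 0], [0, 0, 0], [0, 0, 0], [0, 0, 0], [0, 0, 0], [0, 0, 0], [0, 0, 0], [0, 0, 0]], gripper=[0.3, 0.3, 0.3, 0.3, 0.3, 0.3, 0.3, 0.3])

```text
t: 33.75
ee_pos: [0.5561, -0.0153, 0.0566]
eef_rot: [-2.088, -2.347, 0.0]
force: [0.4, -0.2, -0.4]
gripper_width: 0.0372
grasp_force: 60.4
```

move_arm(slide=[[0, 0, 1], [0, 0, 2], [0, 0, 3], [0, 0, 3.5], [0, 0, 3.5], [0, 0, 3.5], [0, 0, 3.5], [0, 0, 3.5]], dr=[[0, 0, 0], [0, 0, 0], [0, 0, 0], [0, 0, 0], [0, 0, 0], [0, 0, 0], [0, 0, 0], [0, 0, 0]], gripper=[0.3, 0.3, 0.3, 0.3, 0.3, 0.3, 0.3, 0.3])

```text
t: 34.42
ee_pos: [0.5563, -0.0152, 0.0543]
eef_rot: [-2.088, -2.347, -0.002]
force: [-3.9, -0.2, 11.3]
gripper_width: 0.0374
grasp_force: 62.0
```

```bash
python3 - <<'E'
from h import *
plan((.556,-.0152,.14,6.7),(.53,.09,.16,60),(.467,.235,.13,110),(.467,.235,.13,135))
E
```

```text
slide [0.1, -0.2, -85.7] dr [0.0, -0.0, -0.0] rows 2.1
slide [107.5, -13.5, -20.0] dr [0.0, 0.0, -53.3] rows 7.4
slide [127.1, 94.1, 30.0] dr [0.0, 0.0, -50.0] rows 7.0
slide [0.0, 0.0, 0.0] dr [0.0, 0.0, -25.0] rows 3.5
```

move_arm(slide=[[0, 0, 0], [0, 0, 0], [0, 0, 0], [0, 0, -20], [0, 0, -50], [0, 0, -86], [0, 0, -86], [0, 0, -86]], dr=[[0, 0, 0], [0, 0, 0], [0, 0, 0], [0, 0, 0], [0, 0, 0], [0, 0, 0], [0, 0, 0], [0, 0, 0]], gripper=[0.62, 0.62, 0.62, 0.62, 0.62, 0.62, 0.62, 0.62])

```text
t: 35.08
ee_pos: [0.5574, -0.0151, 0.1409]
eef_rot: [2.087, 2.346, 0.005]
force: [0.9, 0.1, -0.2]
gripper_width: 0.0529
grasp_force: 0.0
```

move_arm(slide=[[107, -13, -20], [107, -13, -20], [107, -13, -20], [107, -13, -20], [107, -13, -20], [107, -13, -20], [107, -13, -20], [107, -13, -20]], dr=[[0, 0, -53], [0, 0, -53], [0, 0, -53], [0, 0, -53], [0, 0, -53], [0, 0, -53], [0, 0, -53], [0, 0, -53]], gripper=[1, 1, 1, 1, 1, 1, 1, 1])

```text
t: 35.75
ee_pos: [0.5299, 0.0897, 0.1578]
eef_rot: [-0.81, -3.034, 0.001]
force: [-0.1, -0.2, 0.1]
gripper_width: 0.0856
grasp_force: 0.0
```

move_arm(slide=[[127, 94, 30], [127, 94, 30], [127, 94, 30], [127, 94, 30], [127, 94, 30], [127, 94, 30], [127, 94, 30], [127, 94, 30]], dr=[[0, 0, -50], [0, 0, -50], [0, 0, -50], [0, 0, -50], [0, 0, -50], [0, 0, -50], [0, 0, -50], [0, 0, -50]], gripper=[1, 1, 1, 1, 1, 1, 1, 1])

```text
t: 36.42
ee_pos: [0.4676, 0.2348, 0.1278]
eef_rot: [0.546, -3.092, 0.001]
force: [-0.9, 0.4, -0.3]
gripper_width: 0.0853
grasp_force: 0.0
```

move_arm(slide=[[0, 0, 0], [0, 0, 0], [0, 0, 0], [0, 0, 0], [0, 0, 0], [0, 0, 0], [0, 0, 0], [0, 0, 0]], dr=[[0, 0, -25], [0, 0, -25], [0, 0, -25], [0, 0, -25], [0, 0, -25], [0, 0, -25], [0, 0, -25], [0, 0, -25]], gripper=[1, 1, 1, 1, 1, 1, 1, 1])

```text
t: 37.08
ee_pos: [0.4685, 0.2347, 0.1289]
eef_rot: [1.19, -2.907, 0.0]
force: [0.5, 0.5, -0.8]
gripper_width: 0.0853
grasp_force: 0.0
```

```bash
python3 - <<'E'
from h import *
s,p=look();save(p,'w12');print(s['t'],s['ee_pos'],yaw(s));part(s,p,'brake_plate_1','plate_ear_1',np.array([.465,.248]))
g=cv2.medianBlur(cv2.cvtColor(p['image'],cv2.COLOR_RGB2GRAY),3)
c=cv2.HoughCircles(g,cv2.HOUGH_GRADIENT,1,15,param1=80,param2=14,minRadius=6,maxRadius=32)
for q in c[0][:25]:
    w=at(p,q[:2],.004,s)
    if np.hypot(*(w[:2]-[.455,.24]))<.04: print(q.round(),w.round(4))
E
```

```text
37.0833 [0.4684625  0.234733   0.12889156] 134.50927185858012
lm bore [0.46479307 0.24830938] ear [0.44249936 0.22855314]
mask conf 0.95 ang -137.5 width 0.0405 len 0.0646 bore [0.4659 0.25  ] lm ang -138.5
[344. 240.  17.] [0.4659 0.2506 0.004 ]
[334. 252.  22.] [0.4759 0.2508 0.004 ]
[348. 194.  22.] [0.4438 0.2317 0.004 ]
[354. 226.  25.] [0.4552 0.2477 0.004 ]
[360. 256.  14.] [0.4663 0.2653 0.004 ]
```

```bash
python3 - <<'E'
from h import *
plan((.4655,.2498,.025,132))
E
```

```text
slide [-8.3, 12.7, 104.1] dr [0.0, 0.0, 2.6] rows 2.5
```

move_arm(slide=[[-8.3, 12.7, 30], [-8.3, 12.7, 55], [-8.3, 12.7, 60], [-8.3, 12.7, 75], [-8.3, 12.7, 90], [-8.3, 12.7, 104], [-8.3, 12.7, 104], [-8.3, 12.7, 104]], dr=[[0, 0, 2.6], [0, 0, 2.6], [0, 0, 2.6], [0, 0, 2.6], [0, 0, 2.6], [0, 0, 2.6], [0, 0, 2.6], [0, 0, 2.6]], gripper=[0.62, 0.62, 0.62, 0.62, 0.62, 0.62, 0.62, 0.62])

```text
t: 37.95
ee_pos: [0.4655, 0.2492, 0.0254]
eef_rot: [1.127, -2.931, 0.001]
force: [0.2, 0.3, 0.4]
gripper_width: 0.0526
grasp_force: 0.0
```

move_arm(slide=[[0, 0, 4], [0, 0, 8], [0, 0, 11], [0, 0, 11], [0, 0, 11], [0, 0, 11], [0, 0, 11], [0, 0, 11]], dr=[[0, 0, 0], [0, 0, 0], [0, 0, 0], [0, 0, 0], [0, 0, 0], [0, 0, 0], [0, 0, 0], [0, 0, 0]], gripper=[0.62, 0.62, 0.62, 0.62, 0.62, 0.3, 0.3, 0.3])

```text
t: 38.62
ee_pos: [0.4657, 0.2498, 0.0149]
eef_rot: [-1.128, 2.932, 0.0]
force: [-1.5, -1.0, 6.0]
gripper_width: 0.0372
grasp_force: 59.2
```

move_arm(slide=[[0, 0, 0], [0, 0, 0], [0, 0, 0], [0, 0, 0], [0, 0, 0], [0, 0, 0], [0, 0, 0], [0, 0, 0]], dr=[[0, 0, 0], [0, 0, 0], [0, 0, 0], [0, 0, 0], [0, 0, 0], [0, 0, 0], [0, 0, 0], [0, 0, 0]], gripper=[0.3, 0.3, 0.3, 0.3, 0.3, 0.3, 0.3, 0.3])

```text
t: 39.28
ee_pos: [0.4657, 0.2498, 0.0149]
eef_rot: [-1.128, 2.932, 0.0]
force: [-1.9, -0.3, 6.5]
gripper_width: 0.0373
grasp_force: 59.3
```

```bash
python3 - <<'E'
from h import *
inhand('w13')
# darkest-independent: hole centroids by colour (green bench seen through)
im=cv2.imread('pics/w13.png');h=cv2.cvtColor(im,cv2.COLOR_BGR2HSV)
def holes(f):
    im=cv2.imread(f);h=cv2.cvtColor(im,cv2.COLOR_BGR2HSV);m=((h[...,1]>90)).astype(np.uint8)
    n,l,st,c=cv2.connectedComponentsWithStats(m)
    print(f,[(c[i].round(1).tolist(),st[i].tolist()) for i in range(1,n) if 60<st[i][4]<2500 and 290<c[i][0]<350 and 210<c[i][1]<340])
for f in('w4','w7','w10','w13'): holes('pics/'+f+'.png')
s=robot.read_state();plan((s['ee_pos'][0],s['ee_pos'][1],.15,yaw(s)),(.53,.1,.15,82),(.55,.02,.15,32),(.556,-.0165,.109,6.9))
E
```

```text
39.2833 [0.46568033 0.24977746 0.01487212] 132.07201354929953 0.037321204889837305 59.259407725185156 [-1.9 -0.3  6.5]
lm bore [0.46477282 0.24958652] ear [0.44351368 0.22962134]
mask conf 0.73 ang -135.8 width 0.0405 len 0.0662 bore [0.4661 0.2503] lm ang -136.8
[[324.0, 298.0, 68.0], [324.0, 328.0, 68.0], [312.0, 238.0, 46.0], [338.0, 282.0, 44.0], [314.0, 280.0, 45.0], [346.0, 326.0, 34.0], [296.0, 334.0, 24.0], [320.0, 220.0, 22.0]]
pics/w4.png [([323.7, 227.1], [311, 215, 27, 26, 565]), ([324.0, 308.0], [303, 292, 43, 33, 1088])]
pics/w7.png []
pics/w10.png [([323.0, 231.8], [310, 219, 27, 26, 550]), ([323.6, 311.8], [303, 296, 42, 33, 1059])]
pics/w13.png [([323.0, 225.4], [310, 213, 27, 26, 561]), ([323.9, 305.7], [303, 289, 43, 34, 1076])]
slide [-0.1, 0.0, -135.1] dr [0.0, 0.0, -0.0] rows 3.2
slide [52.6, -154.3, 0.0] dr [0.0, 0.0, 50.1] rows 7.0
slide [-30.9, -76.4, 0.0] dr [0.0, 0.0, 50.0] rows 7.0
slide [-34.1, -14.3, 41.0] dr [0.0, 0.0, 25.1] rows 3.5
```

move_arm(slide=[[0, 0, -10], [0, 0, -40], [0, 0, -80], [0, 0, -120], [0, 0, -135], [0, 0, -135], [0, 0, -135], [0, 0, -135]], dr=[[0, 0, 0], [0, 0, 0], [0, 0, 0], [0, 0, 0], [0, 0, 0], [0, 0, 0], [0, 0, 0], [0, 0, 0]], gripper=[0.3, 0.3, 0.3, 0.3, 0.3, 0.3, 0.3, 0.3])

```text
t: 40.15
ee_pos: [0.465, 0.2494, 0.1487]
eef_rot: [1.127, -2.931, 0.0]
force: [-0.6, -1.0, -1.8]
gripper_width: 0.037
grasp_force: 60.3
```

move_arm(slide=[[8, -23, 0], [16, -46, 0], [24, -70, 0], [32, -95, 0], [40, -118, 0], [48, -140, 0], [53, -154, 0], [53, -154, 0]], dr=[[0, 0, 7], [0, 0, 14], [0, 0, 21], [0, 0, 28], [0, 0, 35], [0, 0, 42], [0, 0, 50], [0, 0, 50]], gripper=[0.3, 0.3, 0.3, 0.3, 0.3, 0.3, 0.3, 0.3])

```text
t: 40.82
ee_pos: [0.5296, 0.0956, 0.1477]
eef_rot: [-0.235, -3.131, 0.005]
force: [0.4, -0.4, -0.3]
gripper_width: 0.037
grasp_force: 60.3
```

move_arm(slide=[[-4, -11, 0], [-9, -22, 0], [-13, -33, 0], [-18, -44, 0], [-22, -55, 0], [-26, -66, 0], [-31, -76, 0], [-31, -76, 0]], dr=[[0, 0, 7], [0, 0, 14], [0, 0, 21], [0, 0, 28], [0, 0, 35], [0, 0, 42], [0, 0, 50], [0, 0, 50]], gripper=[0.3, 0.3, 0.3, 0.3, 0.3, 0.3, 0.3, 0.3])

```text
t: 41.48
ee_pos: [0.5492, 0.0188, 0.148]
eef_rot: [-1.529, -2.744, 0.004]
force: [0.4, -0.1, -0.1]
gripper_width: 0.0373
grasp_force: 60.3
```

move_arm(slide=[[-17, -7, 0], [-34, -14, 0], [-34, -14, 0], [-34, -14, 15], [-34, -14, 30], [-34, -14, 38], [-34, -14, 38], [-34, -14, 38]], dr=[[0, 0, 7], [0, 0, 14], [0, 0, 20], [0, 0, 25], [0, 0, 25], [0, 0, 25], [0, 0, 25], [0, 0, 25]], gripper=[0.3, 0.3, 0.3, 0.3, 0.3, 0.3, 0.3, 0.3])

```text
t: 42.15
ee_pos: [0.5552, -0.0153, 0.1106]
eef_rot: [-2.076, -2.357, 0.002]
force: [-0.1, 0.3, 0.2]
gripper_width: 0.0369
grasp_force: 60.3
```

move_arm(slide=[[0, 0, 0], [0, 0, 0], [0, 0, 0], [0, 0, 0], [0, 0, 0], [0, 0, 0], [0, 0, 0], [0, 0, 0]], dr=[[0, 0, 0], [0, 0, 0], [0, 0, 0], [0, 0, 0], [0, 0, 0], [0, 0, 0], [0, 0, 0], [0, 0, 0]], gripper=[0.3, 0.3, 0.3, 0.3, 0.3, 0.3, 0.3, 0.3])

```text
t: 42.82
ee_pos: [0.5558, -0.0159, 0.1112]
eef_rot: [-2.08, -2.354, -0.0]
force: [-0.3, -0.4, -1.4]
gripper_width: 0.0373
grasp_force: 60.3
```

```bash
python3 - <<'E'
from h import *
s=robot.read_state();print(s['ee_pos'],yaw(s),s['gripper_width']);plan((.556,-.0168,.087,6.9))
s,p=look();save(p,'w14');g=cv2.medianBlur(cv2.cvtColor(p['image'],cv2.COLOR_RGB2GRAY),3)
E
```

```text
[ 0.55584185 -0.01589906  0.11122095] 7.076023978298695 0.0372976741909365
slide [-0.9, 0.0, 24.2] dr [0.0, -0.0, 0.2] rows 0.6
```

move_arm(slide=[[-0.9, 0, 3], [-0.9, 0, 8], [-0.9, 0, 13], [-0.9, 0, 17], [-0.9, 0, 20], [-0.9, 0, 22], [-0.9, 0, 24], [-0.9, 0, 24]], dr=[[0, 0, 0.2], [0, 0, 0.2], [0, 0, 0.2], [0, 0, 0.2], [0, 0, 0.2], [0, 0, 0.2], [0, 0, 0.2], [0, 0, 0.2]], gripper=[0.3, 0.3, 0.3, 0.3, 0.3, 0.3, 0.3, 0.3])

```text
t: 43.53
ee_pos: [0.5558, -0.0169, 0.0868]
eef_rot: [-2.084, -2.35, 0.001]
force: [-0.5, -0.6, -1.1]
gripper_width: 0.0373
grasp_force: 60.3
```

move_arm(slide=[[0, 0, 1], [0, 0, 2], [0, 0, 3], [0, 0, 4], [0, 0, 5], [0, 0, 6], [0, 0, 7], [0, 0, 8]], dr=[[0, 0, 0], [0, 0, 0], [0, 0, 0], [0, 0, 0], [0, 0, 0], [0, 0, 0], [0, 0, 0], [0, 0, 0]], gripper=[0.3, 0.3, 0.3, 0.3, 0.3, 0.3, 0.3, 0.3])

```text
t: 44.2
ee_pos: [0.5559, -0.0168, 0.0791]
eef_rot: [-2.084, -2.351, -0.0]
force: [0.0, 1.2, 0.5]
gripper_width: 0.0371
grasp_force: 60.3
```

move_arm(slide=[[0, 0, 3], [0, 0, 6], [0, 0, 9], [0, 0, 11], [0, 0, 13], [0, 0, 14], [0, 0, 14], [0, 0, 14]], dr=[[0, 0, 0], [0, 0, 0], [0, 0, 0], [0, 0, 0], [0, 0, 0], [0, 0, 0], [0, 0, 0], [0, 0, 0]], gripper=[0.3, 0.3, 0.3, 0.3, 0.3, 0.3, 0.3, 0.3])

```text
t: 44.87
ee_pos: [0.556, -0.0169, 0.0652]
eef_rot: [2.084, 2.351, -0.0]
force: [0.7, 0.4, -0.2]
gripper_width: 0.037
grasp_force: 60.3
```

move_arm(slide=[[0, 0, 1], [0, 0, 2], [0, 0, 3], [0, 0, 3.5], [0, 0, 3.5], [0, 0, 3.5], [0, 0, 3.5], [0, 0, 3.5]], dr=[[0, 0, 0], [0, 0, 0], [0, 0, 0], [0, 0, 0], [0, 0, 0], [0, 0, 0], [0, 0, 0], [0, 0, 0]], gripper=[0.3, 0.3, 0.3, 0.3, 0.3, 0.3, 0.3, 0.3])

```text
t: 45.53
ee_pos: [0.5561, -0.0168, 0.0629]
eef_rot: [-2.084, -2.35, -0.002]
force: [-5.2, 0.8, 13.4]
gripper_width: 0.0371
grasp_force: 62.4
```

```bash
python3 - <<'E'
from h import *
plan((.556,-.0168,.15,6.7),(.50,-.15,.17,25),(.455,-.275,.14,48))
E
```

```text
slide [0.1, -0.1, -87.1] dr [0.0, -0.1, 0.2] rows 2.1
slide [-125.8, -71.2, -20.0] dr [0.0, 0.0, -18.3] rows 3.5
slide [-94.3, -93.6, 30.0] dr [0.0, 0.0, -23.0] rows 3.3
```

move_arm(slide=[[0, 0, 0], [0, 0, 0], [0, 0, 0], [0, 0, -20], [0, 0, -50], [0, 0, -87], [0, 0, -87], [0, 0, -87]], dr=[[0, 0, 0], [0, 0, 0], [0, 0, 0], [0, 0, 0], [0, 0, 0], [0, 0, 0], [0, 0, 0], [0, 0, 0]], gripper=[0.62, 0.62, 0.62, 0.62, 0.62, 0.62, 0.62, 0.62])

```text
t: 46.2
ee_pos: [0.5573, -0.0168, 0.1504]
eef_rot: [2.082, 2.349, 0.005]
force: [0.0, -0.9, -0.6]
gripper_width: 0.0526
grasp_force: 0.0
```

move_arm(slide=[[-126, -71, -20], [-126, -71, -20], [-126, -71, -20], [-126, -71, -20], [-126, -71, -20], [-126, -71, -20], [-126, -71, -20], [-126, -71, -20]], dr=[[0, 0, -18], [0, 0, -18], [0, 0, -18], [0, 0, -18], [0, 0, -18], [0, 0, -18], [0, 0, -18], [0, 0, -18]], gripper=[1, 1, 1, 1, 1, 1, 1, 1])

```text
t: 46.87
ee_pos: [0.5008, -0.1488, 0.1678]
eef_rot: [-1.687, -2.648, 0.0]
force: [1.3, -1.1, -0.2]
gripper_width: 0.0858
grasp_force: 0.0
```

move_arm(slide=[[-94, -94, 30], [-94, -94, 30], [-94, -94, 30], [-94, -94, 30], [-94, -94, 30], [-94, -94, 30], [-94, -94, 30], [-94, -94, 30]], dr=[[0, 0, -23], [0, 0, -23], [0, 0, -23], [0, 0, -23], [0, 0, -23], [0, 0, -23], [0, 0, -23], [0, 0, -23]], gripper=[1, 1, 1, 1, 1, 1, 1, 1])

```text
t: 47.53
ee_pos: [0.4559, -0.2733, 0.1385]
eef_rot: [-1.126, -2.933, -0.001]
force: [0.5, -0.1, 0.4]
gripper_width: 0.0852
grasp_force: 0.0
```

```bash
python3 - <<'E'
from h import *
s,p=look();save(p,'w15');print(s['t'],s['ee_pos'],yaw(s));part(s,p,'pressure_cover','cover_ear',np.array([.460,-.288]),zt=.010,back=.027,front=.042)
E
```

```text
47.5333 [ 0.45590985 -0.27332165  0.13846952] 48.001738561805105
lm bore [ 0.46381435 -0.28786634] ear [ 0.43502385 -0.27405369]
mask conf 0.83 ang 150.9 width 0.0456 len 0.0718 bore [ 0.4626 -0.2877] lm ang 154.4
```

View pics/w15.png

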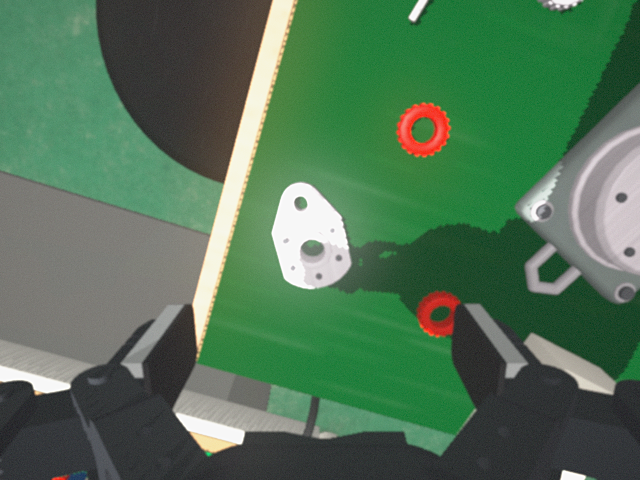

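```bash
python3 - <<'E'
from h import *
s=robot.read_state();d=dict(np.load('w2.npz'))
print(at(d,(311.5,246),.007,s),at(d,(300,203),.005,s))
plan((.4623,-.2875,.03,62.3))
E
```

```text
[ 0.46012743 -0.28728607  0.007     ] [ 0.4347862 -0.2739758  0.005    ]
slide [-14.0, -5.4, 108.8] dr [0.0, 0.0, -14.3] rows 2.6
```

move_arm(slide=[[-13.4, -6.2, 30], [-13.4, -6.2, 55], [-13.4, -6.2, 65], [-13.4, -6.2, 80], [-13.4, -6.2, 95], [-13.4, -6.2, 108], [-13.4, -6.2, 108], [-13.4, -6.2, 108]], dr=[[0, 0, -7], [0, 0, -14.3], [0, 0, -14.3], [0, 0, -14.3], [0, 0, -14.3], [0, 0, -14.3], [0, 0, -14.3], [0, 0, -14.3]], gripper=[0.68, 0.68, 0.68, 0.68, 0.68, 0.68, 0.68, 0.68])

```text
t: 48.4
ee_pos: [0.4603, -0.2884, 0.0307]
eef_rot: [-0.759, -3.047, -0.0]
force: [0.2, -0.0, 0.3]
gripper_width: 0.0579
grasp_force: 0.0
```

move_arm(slide=[[0, 0, 4], [0, 0, 8], [0, 0, 12], [0, 0, 15], [0, 0, 15], [0, 0, 15], [0, 0, 15], [0, 0, 15]], dr=[[0, 0, 0], [0, 0, 0], [0, 0, 0], [0, 0, 0], [0, 0, 0], [0, 0, 0], [0, 0, 0], [0, 0, 0]], gripper=[0.68, 0.68, 0.68, 0.68, 0.68, 0.3, 0.3, 0.3])

```text
t: 49.07
ee_pos: [0.4605, -0.2889, 0.0162]
eef_rot: [0.756, 3.049, 0.001]
force: [-1.1, 0.5, 4.4]
gripper_width: 0.0409
grasp_force: 59.9
```

move_arm(slide=[[0, 0, 0], [0, 0, 0], [0, 0, 0], [0, 0, 0], [0, 0, 0], [0, 0, 0], [0, 0, 0], [0, 0, 0]], dr=[[0, 0, 0], [0, 0, 0], [0, 0, 0], [0, 0, 0], [0, 0, 0], [0, 0, 0], [0, 0, 0], [0, 0, 0]], gripper=[0.3, 0.3, 0.3, 0.3, 0.3, 0.3, 0.3, 0.3])

```text
t: 49.73
ee_pos: [0.4605, -0.2889, 0.0162]
eef_rot: [0.756, 3.049, 0.0]
force: [-2.0, 0.5, 6.5]
gripper_width: 0.0413
grasp_force: 60.0
```

```bash
cat >> h.py <<'E'
def holes(f):
    im=cv2.imread(f);h=cv2.cvtColor(im,cv2.COLOR_BGR2HSV);m=((h[...,1]>90)).astype(np.uint8)
    n,l,st,c=cv2.connectedComponentsWithStats(m)
    print(f,[(c[i].round(1).tolist(),st[i].tolist()) for i in range(1,n) if 60<st[i][4]<2500 and 290<c[i][0]<350 and 190<c[i][1]<350])
E
python3 - <<'E'
from h import *
inhand('w16','pressure_cover','cover_ear',zt=.010,back=.027,front=.042);holes('pics/w16.png')
s=robot.read_state();plan((s['ee_pos'][0],s['ee_pos'][1],.16,yaw(s)),(.50,-.15,.16,34),(.556,-.0168,.16,6.9))
E
```

```text
49.7333 [ 0.46054302 -0.28889346  0.01616033] 62.15234983260931 0.041257809237757063 60.048676282167435 [-2.   0.5  6.5]
lm bore [ 0.46259981 -0.28869235] ear [ 0.43603908 -0.27455127]
mask conf 0.71 ang 151.0 width 0.0453 len 0.0722 bore [ 0.4628 -0.2885] lm ang 152.0
[[324.0, 326.0, 39.0], [328.0, 262.0, 63.0], [320.0, 242.0, 45.0], [322.0, 292.0, 63.0], [302.0, 332.0, 44.0], [324.0, 222.0, 28.0], [350.0, 334.0, 39.0], [356.0, 280.0, 32.0]]
pics/w16.png []
slide [-0.0, 0.0, -143.8] dr [0.0, 0.0, -0.0] rows 3.4
slide [30.0, 141.2, 0.0] dr [0.0, 0.0, 28.2] rows 3.9
slide [79.1, 120.9, 0.0] dr [0.0, 0.0, 27.1] rows 3.8
```

```bash
python3 - <<'E'
from h import *
s=robot.read_state();d=dict(np.load('w2.npz'));M=R.from_rotvec(s['eef_rot']).as_matrix()
print((M.T@(at(d,(324,326),.0145,s)-s['ee_pos'])*1e3).round(1))
# reference P3 lining/bore (true-hand) and holes
im=cv2.imread('pics/w16.png');g=cv2.cvtColor(im,cv2.COLOR_BGR2GRAY)
m=(g<130).astype(np.uint8);n,l,st,c=cv2.connectedComponentsWithStats(m)
print([(c[i].round(1).tolist(),st[i].tolist()) for i in range(1,n) if 60<st[i][4]<2500 and 280<c[i][0]<360 and 190<c[i][1]<380])
for z,px in((.0131,(323.7,227.1)),(.0131,(324,308))): print(0)
E
```

```text
[-0.5  1.2  1.7]
[([324.4, 232.4], [313, 222, 25, 21, 409]), ([323.8, 314.7], [304, 303, 43, 24, 702]), ([281.3, 342.6], [276, 337, 12, 12, 114]), ([323.5, 365.6], [318, 360, 12, 12, 115])]
0
0
```

move_arm(slide=[[0, 0, -10], [0, 0, -40], [0, 0, -80], [0, 0, -120], [0, 0, -144], [0, 0, -144], [0, 0, -144], [0, 0, -144]], dr=[[0, 0, 0], [0, 0, 0], [0, 0, 0], [0, 0, 0], [0, 0, 0], [0, 0, 0], [0, 0, 0], [0, 0, 0]], gripper=[0.3, 0.3, 0.3, 0.3, 0.3, 0.3, 0.3, 0.3])

```text
t: 50.6
ee_pos: [0.4602, -0.2883, 0.1594]
eef_rot: [-0.755, -3.049, -0.001]
force: [-0.1, 0.9, -1.6]
gripper_width: 0.0408
grasp_force: 61.0
```

move_arm(slide=[[6, 28, 0], [12, 56, 0], [18, 84, 0], [24, 112, 0], [30, 141, 0], [30, 141, 0], [30, 141, 0], [30, 141, 0]], dr=[[0, 0, 6], [0, 0, 12], [0, 0, 18], [0, 0, 24], [0, 0, 28], [0, 0, 28], [0, 0, 28], [0, 0, 28]], gripper=[0.3, 0.3, 0.3, 0.3, 0.3, 0.3, 0.3, 0.3])

```text
t: 51.27
ee_pos: [0.499, -0.1504, 0.1586]
eef_rot: [-1.468, -2.775, 0.002]
force: [0.0, -0.5, -0.7]
gripper_width: 0.041
grasp_force: 61.0
```

move_arm(slide=[[16, 24, 0], [32, 48, 0], [48, 73, 0], [64, 97, 0], [80, 121, 0], [80, 121, 20], [80, 121, 45], [80, 121, 45]], dr=[[0, 0, 6], [0, 0, 12], [0, 0, 18], [0, 0, 24], [0, 0, 27], [0, 0, 27], [0, 0, 27], [0, 0, 27]], gripper=[0.3, 0.3, 0.3, 0.3, 0.3, 0.3, 0.3, 0.3])

```text
t: 51.93
ee_pos: [0.5522, -0.0167, 0.1107]
eef_rot: [-2.076, -2.353, 0.009]
force: [-2.0, -0.4, -1.1]
gripper_width: 0.0414
grasp_force: 61.1
```

move_arm(slide=[[0, 0, 0], [0, 0, 0], [0, 0, 0], [0, 0, 0], [0, 0, 0], [0, 0, 0], [0, 0, 0], [0, 0, 0]], dr=[[0, 0, 0], [0, 0, 0], [0, 0, 0], [0, 0, 0], [0, 0, 0], [0, 0, 0], [0, 0, 0], [0, 0, 0]], gripper=[0.3, 0.3, 0.3, 0.3, 0.3, 0.3, 0.3, 0.3])

```text
t: 52.6
ee_pos: [0.5551, -0.0159, 0.1149]
eef_rot: [2.078, 2.356, 0.001]
force: [-0.8, 0.2, -1.5]
gripper_width: 0.041
grasp_force: 61.1
```

```bash
python3 - <<'E'
from h import *
s,p=look();save(p,'w17');print(s['ee_pos'],yaw(s),s['gripper_width']);plan((.556,-.0147,.089,6.9))
i=cv2.imread('pics/w17.png')[170:370,190:450];cv2.imwrite('pics/w17c.png',cv2.resize(i,None,fx=3,fy=3,interpolation=cv2.INTER_CUBIC))
E
```

```text
[ 0.55509332 -0.01587617  0.11488724] 7.179667531514527 0.04101566494618492
slide [1.1, 1.1, 25.8] dr [0.0, -0.0, 0.3] rows 0.6
```

View pics/w17c.png

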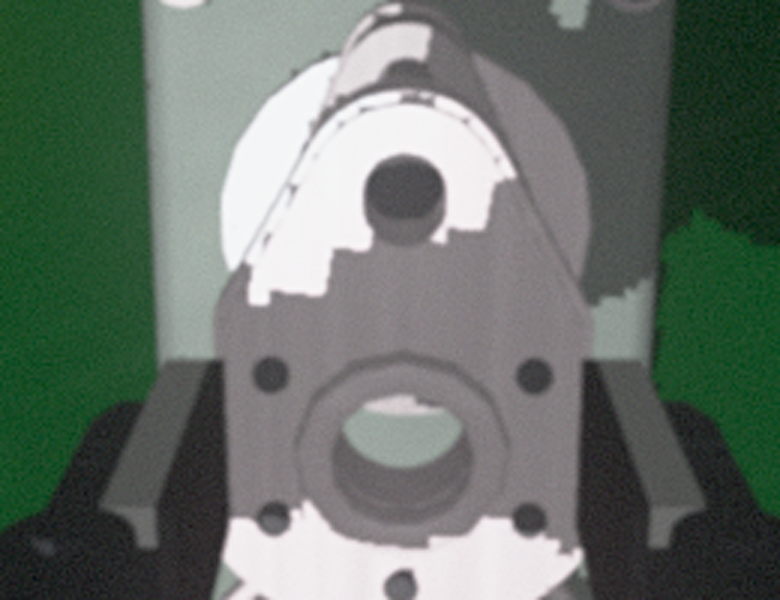

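move_arm(slide=[[1.1, 1.1, 3], [1.1, 1.1, 8], [1.1, 1.1, 13], [1.1, 1.1, 17], [1.1, 1.1, 20], [1.1, 1.1, 23], [1.1, 1.1, 26], [1.1, 1.1, 26]], dr=[[0, 0, 0.3], [0, 0, 0.3], [0, 0, 0.3], [0, 0, 0.3], [0, 0, 0.3], [0, 0, 0.3], [0, 0, 0.3], [0, 0, 0.3]], gripper=[0.3, 0.3, 0.3, 0.3, 0.3, 0.3, 0.3, 0.3])

```text
t: 53.32
ee_pos: [0.5556, -0.0148, 0.088]
eef_rot: [-2.084, -2.35, 0.001]
force: [0.1, -0.4, -0.1]
gripper_width: 0.0411
grasp_force: 61.1
```

move_arm(slide=[[0, 0, 1], [0, 0, 2], [0, 0, 3], [0, 0, 4], [0, 0, 5], [0, 0, 6], [0, 0, 7], [0, 0, 8]], dr=[[0, 0, 0], [0, 0, 0], [0, 0, 0], [0, 0, 0], [0, 0, 0], [0, 0, 0], [0, 0, 0], [0, 0, 0]], gripper=[0.3, 0.3, 0.3, 0.3, 0.3, 0.3, 0.3, 0.3])

```text
t: 53.98
ee_pos: [0.556, -0.0147, 0.0806]
eef_rot: [2.084, 2.351, 0.0]
force: [-0.5, -0.4, -1.4]
gripper_width: 0.041
grasp_force: 61.1
```

move_arm(slide=[[0, 0, 2], [0, 0, 4], [0, 0, 6], [0, 0, 7.5], [0, 0, 8.5], [0, 0, 9.3], [0, 0, 9.3], [0, 0, 9.3]], dr=[[0, 0, 0], [0, 0, 0], [0, 0, 0], [0, 0, 0], [0, 0, 0], [0, 0, 0], [0, 0, 0], [0, 0, 0]], gripper=[0.3, 0.3, 0.3, 0.3, 0.3, 0.3, 0.3, 0.3])

```text
t: 54.65
ee_pos: [0.5559, -0.0147, 0.0722]
eef_rot: [-2.084, -2.35, -0.001]
force: [-3.4, 0.1, 10.3]
gripper_width: 0.0416
grasp_force: 62.6
```

```bash
python3 - <<'E'
from h import *
plan((.556,-.0147,.15,6.7),(.45,-.085,.14,6.7))
E
```

```text
slide [0.1, 0.1, -77.8] dr [0.0, -0.1, 0.2] rows 1.9
slide [-57.5, -113.5, 10.0] dr [0.0, 0.0, 0.0] rows 3.1
```

move_arm(slide=[[0, 0, 0], [0, 0, 0], [0, 0, 0], [0, 0, -20], [0, 0, -50], [0, 0, -78], [0, 0, -78], [0, 0, -78]], dr=[[0, 0, 0], [0, 0, 0], [0, 0, 0], [0, 0, 0], [0, 0, 0], [0, 0, 0], [0, 0, 0], [0, 0, 0]], gripper=[0.66, 0.66, 0.66, 0.66, 0.66, 0.66, 0.66, 0.66])

```text
t: 55.32
ee_pos: [0.557, -0.0146, 0.1507]
eef_rot: [2.083, 2.35, 0.004]
force: [-0.2, 0.1, -0.0]
gripper_width: 0.0562
grasp_force: 0.0
```

move_arm(slide=[[-57, -113, 10], [-57, -113, 10], [-57, -113, 10], [-57, -113, 10], [-57, -113, 10], [-57, -113, 10], [-57, -113, 10], [-57, -113, 10]], dr=[[0, 0, 0], [0, 0, 0], [0, 0, 0], [0, 0, 0], [0, 0, 0], [0, 0, 0], [0, 0, 0], [0, 0, 0]], gripper=[0.66, 0.66, 0.66, 0.66, 0.66, 0.66, 0.66, 0.66])

```text
t: 55.98
ee_pos: [0.4516, -0.0841, 0.1392]
eef_rot: [2.082, 2.352, -0.001]
force: [-0.0, -0.4, 0.0]
gripper_width: 0.0561
grasp_force: 0.0
```

```bash
cat >> h.py <<'E'
def collar(s,p,z=.005):
    for r in robot.cut_out(p,'collar'):
        m=r['region'];col=p['image'][m].mean(0);c=max(cv2.findContours(m.astype(np.uint8),0,1)[0],key=cv2.contourArea)
        e=cv2.minEnclosingCircle(c);w=at(p,e[0],z,s)
        print('collar',round(r['confidence'],2),np.round(e[0],1),round(e[1],1),'rgb',col.round(),w.round(4))
E
python3 - <<'E'
from h import *
s,p=look();save(p,'w18');print(s['ee_pos'],yaw(s));collar(s,p)
for r in robot.cut_out(p,'cross_driver')[:1]:
    ys,xs=np.nonzero(r['region']);w=np.array([at(p,(x,y),.006,s)[:2] for x,y in list(zip(xs,ys))[::10]]);np.save('drv.npy',w)
    d=w-[.441,-.083];i=np.hypot(*d.T).argmin();print(r['confidence'],'nearest',w[i],np.hypot(*d[i]))
E
```

```text
[ 0.45164348 -0.08414213  0.13916743] 6.96974761586026
collar 0.94 [304.6 369.8] 22.4 rgb [175.  38.  26.] [ 0.452  -0.1896  0.005 ]
collar 0.85 [329.5  87.5] 27.6 rgb [231. 139.  15.] [4.459e-01 2.000e-04 5.000e-03]
collar 0.69 [255. 243.] 24.1 rgb [178. 174. 175.] [ 0.4099 -0.1003  0.005 ]
0.67 nearest [ 0.38794976 -0.08533483] 0.05310159628122877
```

```bash
python3 - <<'E'
from h import *
w=np.load('drv.npy');c=np.array([.410,-.1003])
d=w-c;print('n',len(w),w.min(0),w.max(0),'min dist',np.hypot(*d.T).min(), w[np.hypot(*d.T).argmin()])
for lo in np.arange(-.16,.0,.02):
    k=(w[:,1]>=lo)&(w[:,1]<lo+.02)
    if k.any(): print(round(lo,2),'x',w[k,0].min().round(4),w[k,0].max().round(4))
for phi in range(0,180,10):
    y=np.array([np.cos(np.radians(phi)),np.sin(np.radians(phi))]);x=np.array([-y[1],y[0]])
    a=np.abs(d@y);b=np.abs(d@x);k=(a<.045);print(phi,'clear', b[k].min().round(4) if k.any() else None,end='; ')
print();plan((.410,-.1003,.12,107))
E
```

```text
n 489 [ 0.3482283  -0.13649757] [ 0.39344412 -0.01291869] min dist 0.022722415330520013 [ 0.38739116 -0.09803095]
-0.14 x 0.3867 0.3934
-0.12 x 0.376 0.389
-0.1 x 0.3669 0.3882
-0.08 x 0.3607 0.3864
-0.06 x 0.3571 0.3809
-0.04 x 0.3483 0.3726
-0.02 x 0.3482 0.3671
0 clear 0.0001; 10 clear 0.0003; 20 clear 0.0002; 30 clear 0.0004; 40 clear 0.0003; 50 clear 0.0005; 60 clear 0.0005; 70 clear 0.0037; 80 clear 0.0103; 90 clear 0.0166; 100 clear 0.0191; 110 clear 0.0138; 120 clear 0.0061; 130 clear 0.0006; 140 clear 0.0002; 150 clear 0.0002; 160 clear 0.0; 170 clear 0.0001; 
slide [-10.8, -42.8, 19.2] dr [-0.0, 0.0, -100.1] rows 14.0
```

move_arm(slide=[[-10, -42, 10], [-10, -42, 10], [-10, -42, 10], [-10, -42, 10], [-10, -42, 10], [-10, -42, 10], [-10, -42, 10], [-10, -42, 10]], dr=[[0, 0, -50], [0, 0, -50], [0, 0, -50], [0, 0, -50], [0, 0, -50], [0, 0, -50], [0, 0, -50], [0, 0, -50]], gripper=[0.55, 0.55, 0.55, 0.55, 0.55, 0.55, 0.55, 0.55])

```text
t: 56.8
ee_pos: [0.4104, -0.0997, 0.1294]
eef_rot: [0.887, 3.014, 0.0]
force: [0.0, -0.4, 0.7]
gripper_width: 0.047
grasp_force: 0.0
```

move_arm(slide=[[0, 0, 0], [0, 0, 0], [0, 0, 0], [0, 0, 0], [0, 0, 0], [0, 0, 0], [0, 0, 0], [0, 0, 0]], dr=[[0, 0, -41], [0, 0, -41], [0, 0, -41], [0, 0, -41], [0, 0, -41], [0, 0, -41], [0, 0, -41], [0, 0, -41]], gripper=[0.55, 0.55, 0.55, 0.55, 0.55, 0.55, 0.55, 0.55])

```text
t: 57.47
ee_pos: [0.4102, -0.0998, 0.1293]
eef_rot: [0.207, -3.135, -0.0]
force: [-0.6, -0.2, 0.1]
gripper_width: 0.0472
grasp_force: 0.0
```

```bash
python3 - <<'E'
from h import *
s,p=look();save(p,'w19');print(s['ee_pos'],yaw(s),s['joint_positions'].round(2));collar(s,p)
E
```

```text
[ 0.41021655 -0.09984202  0.12931093] 97.53810895509673 [-0.25  0.23  0.43  2.21 -0.14  0.73  1.98]
collar 0.98 [321.1 227.7] 25.0 rgb [175. 170. 172.] [ 0.4107 -0.1003  0.005 ]
collar 0.98 [173.6 272.1] 25.7 rgb [187.  34.  23.] [ 0.452  -0.1895  0.005 ]
collar 0.9 [467.1 300.7] 24.5 rgb [169.  90.  11.] [ 4.469e-01 -1.000e-04  5.000e-03]
collar 0.51 [ 59. 385.] 10.0 rgb [110.  39.  25.] [ 0.5455 -0.2647  0.005 ]
```

move_arm(slide=[[0.7, -0.4, 30], [0.7, -0.4, 60], [0.7, -0.4, 80], [0.7, -0.4, 92], [0.7, -0.4, 102], [0.7, -0.4, 108], [0.7, -0.4, 113], [0.7, -0.4, 113]], dr=[[0, 0, 0], [0, 0, 0], [0, 0, 0], [0, 0, 0], [0, 0, 0], [0, 0, 0], [0, 0, 0], [0, 0, 0]], gripper=[0.5, 0.5, 0.5, 0.5, 0.5, 0.5, 0.5, 0.5])

```text
t: 58.23
ee_pos: [0.4092, -0.1003, 0.0158]
eef_rot: [0.214, -3.133, 0.0]
force: [-0.6, 0.2, -0.3]
gripper_width: 0.0424
grasp_force: 0.0
```

move_arm(slide=[[0, 0, 0], [0, 0, 0], [0, 0, 0], [0, 0, 0], [0, 0, 0], [0, 0, 0], [0, 0, 0], [0, 0, 0]], dr=[[0, 0, 0], [0, 0, 0], [0, 0, 0], [0, 0, 0], [0, 0, 0], [0, 0, 0], [0, 0, 0], [0, 0, 0]], gripper=[0.15, 0.15, 0.15, 0.15, 0.15, 0.15, 0.15, 0.15])

```text
t: 58.9
ee_pos: [0.4098, -0.1003, 0.0171]
eef_rot: [-0.215, 3.133, 0.0]
force: [-2.1, 0.5, 6.7]
gripper_width: 0.0249
grasp_force: 59.3
```

```bash
python3 - <<'E'
from h import *
s,p=look();save(p,'w20');print(s['ee_pos'],yaw(s),s['gripper_width'],s['grasp_force'],s['force']);collar(s,p)
im=p['image'];h=cv2.cvtColor(im,cv2.COLOR_RGB2HSV);m=(h[...,1]>90).astype(np.uint8)
n,l,st,c=cv2.connectedComponentsWithStats(m)
print([(c[i].round(1).tolist(),st[i].tolist()) for i in range(1,n) if 60<st[i][4]<3000 and 290<c[i][0]<350 and 240<c[i][1]<360])
i=im[200:400,220:420,::-1];cv2.imwrite('pics/w20c.png',cv2.resize(i,None,fx=2,fy=2))
plan((s['ee_pos'][0],s['ee_pos'][1],.16,97.5),(.46,-.07,.16,52),(.556,-.016,.16,6.9))
E
```

```text
[ 0.40977576 -0.10033663  0.01705644] 97.85023481796986 0.024928589962174307 59.273442439734936 [-2.08555069  0.45632682  6.68076739]
collar 0.79 [323.7 309.7] 42.4 rgb [164. 160. 161.] [ 0.4113 -0.099   0.005 ]
collar 0.79 [ 74.5 373.2] 43.9 rgb [179.  27.  19.] [ 0.4508 -0.1904  0.005 ]
collar 0.62 [578. 399.] 24.7 rgb [177.  91.  11.] [0.4357 0.005  0.005 ]
[([324.1, 309.4], [305, 296, 39, 28, 840])]
slide [-0.2, 0.0, -142.9] dr [0.0, 0.1, 0.4] rows 3.4
slide [-53.8, 23.5, 0.0] dr [0.0, 0.0, 45.5] rows 6.4
slide [-42.4, 101.7, 0.0] dr [0.0, 0.0, 45.1] rows 6.3
```

move_arm(slide=[[0, 0, -10], [0, 0, -40], [0, 0, -80], [0, 0, -120], [0, 0, -143], [0, 0, -143], [0, 0, -143], [0, 0, -143]], dr=[[0, 0, 0], [0, 0, 0], [0, 0, 0], [0, 0, 0], [0, 0, 0], [0, 0, 0], [0, 0, 0], [0, 0, 0]], gripper=[0.15, 0.15, 0.15, 0.15, 0.15, 0.15, 0.15, 0.15])

```text
t: 59.67
ee_pos: [0.4092, -0.1, 0.1592]
eef_rot: [-0.216, 3.134, 0.001]
force: [-0.3, -0.1, -1.6]
gripper_width: 0.0249
grasp_force: 59.1
```

move_arm(slide=[[-8, 4, 0], [-16, 8, 0], [-24, 12, 0], [-32, 15, 0], [-40, 18, 0], [-48, 21, 0], [-54, 23.5, 0], [-54, 23.5, 0]], dr=[[0, 0, 7], [0, 0, 14], [0, 0, 21], [0, 0, 28], [0, 0, 35], [0, 0, 41], [0, 0, 45.5], [0, 0, 45.5]], gripper=[0.15, 0.15, 0.15, 0.15, 0.15, 0.15, 0.15, 0.15])

```text
t: 60.33
ee_pos: [0.4599, -0.0689, 0.1579]
eef_rot: [-1.016, -2.971, 0.003]
force: [0.4, -0.3, -0.4]
gripper_width: 0.0246
grasp_force: 59.1
```

move_arm(slide=[[-6, 15, 0], [-12, 30, 0], [-19, 45, 0], [-25, 60, 0], [-31, 75, 0], [-37, 90, 0], [-42, 102, 0], [-42, 102, 0]], dr=[[0, 0, 7], [0, 0, 14], [0, 0, 21], [0, 0, 28], [0, 0, 35], [0, 0, 41], [0, 0, 45], [0, 0, 45]], gripper=[0.15, 0.15, 0.15, 0.15, 0.15, 0.15, 0.15, 0.15])

```text
t: 61.0
ee_pos: [0.5563, -0.013, 0.1579]
eef_rot: [-2.072, -2.361, 0.002]
force: [0.2, 1.0, 0.2]
gripper_width: 0.0244
grasp_force: 59.1
```

move_arm(slide=[[0, 0, 20], [0, 0, 40], [0, 0, 50], [0, 0, 50], [0, 0, 50], [0, 0, 50], [0, 0, 50], [0, 0, 50]], dr=[[0, 0, 0], [0, 0, 0], [0, 0, 0], [0, 0, 0], [0, 0, 0], [0, 0, 0], [0, 0, 0], [0, 0, 0]], gripper=[0.15, 0.15, 0.15, 0.15, 0.15, 0.15, 0.15, 0.15])

```text
t: 61.67
ee_pos: [0.5558, -0.0146, 0.1103]
eef_rot: [2.073, 2.359, 0.002]
force: [-0.8, 1.0, -0.0]
gripper_width: 0.0246
grasp_force: 59.1
```

```bash
python3 - <<'E'
from h import *
s,p=look();save(p,'w21');print(s['ee_pos'],yaw(s),s['gripper_width'],s['grasp_force']);plan((.556,-.015,.096,6.9))
i=cv2.imread('pics/w21.png')[170:370,190:450];cv2.imwrite('pics/w21c.png',cv2.resize(i,None,fx=3,fy=3,interpolation=cv2.INTER_CUBIC))
E
```

```text
[ 0.5557801  -0.01455803  0.11027758] 7.388904832045709 0.024581091538519884 59.07725466415286
slide [-0.6, 0.2, 14.1] dr [0.1, -0.0, 0.5] rows 0.3
```

move_arm(slide=[[-0.5, 0.2, 0], [-0.5, 0.2, 3], [-0.5, 0.2, 6], [-0.5, 0.2, 8], [-0.5, 0.2, 10], [-0.5, 0.2, 12], [-0.5, 0.2, 14], [-0.5, 0.2, 14]], dr=[[0, 0, 0], [0, 0, 0], [0, 0, 0], [0, 0, 0], [0, 0, 0], [0, 0, 0], [0, 0, 0], [0, 0, 0]], gripper=[0.15, 0.15, 0.15, 0.15, 0.15, 0.15, 0.15, 0.15])

```text
t: 62.38
ee_pos: [0.5553, -0.015, 0.0949]
eef_rot: [-2.074, -2.359, 0.001]
force: [-0.4, -0.4, -0.5]
gripper_width: 0.0247
grasp_force: 59.1
```

move_arm(slide=[[0, 0, 1], [0, 0, 2], [0, 0, 3], [0, 0, 4], [0, 0, 5], [0, 0, 6], [0, 0, 7], [0, 0, 7]], dr=[[0, 0, 0], [0, 0, 0], [0, 0, 0], [0, 0, 0], [0, 0, 0], [0, 0, 0], [0, 0, 0], [0, 0, 0]], gripper=[0.15, 0.15, 0.15, 0.15, 0.15, 0.15, 0.15, 0.15])

```text
t: 63.05
ee_pos: [0.5554, -0.0149, 0.0882]
eef_rot: [-2.074, -2.359, 0.0]
force: [-0.2, -0.1, -0.4]
gripper_width: 0.0248
grasp_force: 59.1
```

move_arm(slide=[[0, 0, 0.5], [0, 0, 1], [0, 0, 1.5], [0, 0, 2], [0, 0, 2], [0, 0, 2], [0, 0, 2], [0, 0, 2]], dr=[[0, 0, 0], [0, 0, 0], [0, 0, 0], [0, 0, 0], [0, 0, 0], [0, 0, 0], [0, 0, 0], [0, 0, 0]], gripper=[0.15, 0.15, 0.15, 0.15, 0.15, 0.15, 0.15, 0.15])

```text
t: 63.72
ee_pos: [0.5558, -0.015, 0.0876]
eef_rot: [-2.074, -2.359, -0.002]
force: [-4.5, 0.5, 13.0]
gripper_width: 0.0243
grasp_force: 60.8
```

```bash
python3 - <<'E'
from h import *
plan((.556,-.015,.15,6.7),(.562,-.075,.20,6.7))
E
```

```text
slide [0.0, 0.3, -62.4] dr [0.0, -0.1, 0.7] rows 1.5
slide [-60.3, -1.0, -50.0] dr [0.0, 0.0, 0.0] rows 1.9
```

move_arm(slide=[[0, 0, 0], [0, 0, 0], [0, 0, 0], [0, 0, -5], [0, 0, -30], [0, 0, -62], [0, 0, -62], [0, 0, -62]], dr=[[0, 0, 0], [0, 0, 0], [0, 0, 0], [0, 0, 0], [0, 0, 0], [0, 0, 0], [0, 0, 0], [0, 0, 0]], gripper=[0.5, 0.5, 0.5, 0.5, 0.5, 0.5, 0.5, 0.5])

```text
t: 64.38
ee_pos: [0.5567, -0.015, 0.1501]
eef_rot: [2.072, 2.358, 0.004]
force: [-0.5, 0.1, -0.2]
gripper_width: 0.0423
grasp_force: 0.0
```

move_arm(slide=[[-60, 0, -50], [-60, 0, -50], [-60, 0, -50], [-60, 0, -50], [-60, 0, -50], [-60, 0, -50], [-60, 0, -50], [-60, 0, -50]], dr=[[0, 0, 0], [0, 0, 0], [0, 0, 0], [0, 0, 0], [0, 0, 0], [0, 0, 0], [0, 0, 0], [0, 0, 0]], gripper=[1, 1, 1, 1, 1, 1, 1, 1])

```text
t: 65.05
ee_pos: [0.5629, -0.0735, 0.1975]
eef_rot: [-2.072, -2.36, 0.002]
force: [1.4, -0.3, -0.4]
gripper_width: 0.085
grasp_force: 0.0
```

```bash
python3 - <<'E'
from h import *
s,p=look();save(p,'w22');print(s['t'],s['ee_pos'],yaw(s));marks(s,p,(('key_grip',.066),('collar',.0705),('pressure_cover',.056),('cover_ear',.056)))
np.savez('w22.npz',**{k:p[k] for k in('intrinsics','mount')},ee_pos=s['ee_pos'],eef_rot=s['eef_rot'])
i=cv2.imread('pics/w22.png')[80:380,220:440];cv2.imwrite('pics/w22c.png',cv2.resize(i,None,fx=2,fy=2,interpolation=cv2.INTER_CUBIC))
E
```

```text
65.05 [ 0.56285326 -0.07345795  0.19748588] 7.451923554694539
collar 0.89 [132. 323.] [ 0.5558 -0.0142  0.0705]
collar 0.74 [ 87. 180.] [ 4.715e-01 -4.000e-04  7.050e-02]
collar 0.61 [403. 287.] [ 0.5544 -0.2019  0.0705]
pressure_cover 0.76 [133. 321.] [ 0.5547 -0.016   0.056 ]
pressure_cover 0.68 [ 84. 327.] [0.5544 0.0131 0.056 ]
cover_ear 0.62 [ 82. 324.] [0.5527 0.0138 0.056 ]
```

View pics/w22c.png

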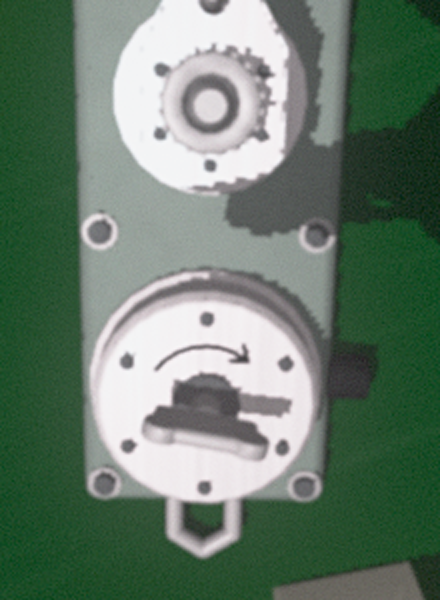

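```bash
python3 - <<'E'
from h import *
d=dict(np.load('w22.npz'))
a=at(d,(296.5,293.5),.076,d);b=at(d,(350,303),.076,d);v=b-a
print(a,b,(a+b)/2,np.hypot(v[0],v[1]),np.degrees(np.arctan2(v[1],v[0])))
plan((.5692,-.1183,.14,52),(.5692,-.1183,.14,88))
E
```

```text
[ 0.55183103 -0.11595645  0.076     ] [ 0.58663499 -0.11803818  0.076     ] [ 0.56923301 -0.11699732  0.076     ] 0.034866161577870945 -3.4229487826018334
slide [-44.5, 0.3, 58.2] dr [-0.0, -0.0, -44.6] rows 6.2
slide [0.0, 0.0, 0.0] dr [0.0, 0.0, -36.0] rows 5.0
```

move_arm(slide=[[-44.5, -0.3, 58], [-44.5, -0.3, 58], [-44.5, -0.3, 58], [-44.5, -0.3, 58], [-44.5, -0.3, 58], [-44.5, -0.3, 58], [-44.5, -0.3, 58], [-44.5, -0.3, 58]], dr=[[0, 0, -44], [0, 0, -44], [0, 0, -44], [0, 0, -44], [0, 0, -44], [0, 0, -44], [0, 0, -44], [0, 0, -44]], gripper=[0.5, 0.5, 0.5, 0.5, 0.5, 0.5, 0.5, 0.5])

```text
t: 65.97
ee_pos: [0.5687, -0.1188, 0.1404]
eef_rot: [1.043, 2.963, 0.001]
force: [0.5, -0.5, -0.2]
gripper_width: 0.0432
grasp_force: 0.0
```

move_arm(slide=[[0, 0, 0], [0, 0, 0], [0, 0, 0], [0, 0, 0], [0, 0, 0], [0, 0, 0], [0, 0, 0], [0, 0, 0]], dr=[[0, 0, -35], [0, 0, -35], [0, 0, -35], [0, 0, -35], [0, 0, -35], [0, 0, -35], [0, 0, -35], [0, 0, -35]], gripper=[0.5, 0.5, 0.5, 0.5, 0.5, 0.5, 0.5, 0.5])

```text
t: 66.63
ee_pos: [0.5686, -0.1186, 0.1403]
eef_rot: [-0.108, -3.14, -0.0]
force: [-0.9, -1.0, -0.8]
gripper_width: 0.0425
grasp_force: 0.0
```

```bash
python3 - <<'E'
from h import *
s=robot.read_state();print(s['ee_pos'],yaw(s),s['joint_positions'].round(2));plan((.5685,-.118,.070,86.6))
E
```

```text
[ 0.56863813 -0.11863272  0.14034312] 86.06509089786165 [-0.14  0.46  0.35  1.83 -0.19  0.89  1.8 ]
slide [0.2, 0.6, 70.3] dr [0.0, -0.0, -0.5] rows 1.7
```

move_arm(slide=[[0, 0.6, 20], [0, 0.6, 40], [0, 0.6, 55], [0, 0.6, 63], [0, 0.6, 70], [0, 0.6, 70], [0, 0.6, 70], [0, 0.6, 70]], dr=[[0, 0, -0.5], [0, 0, -0.5], [0, 0, -0.5], [0, 0, -0.5], [0, 0, -0.5], [0, 0, -0.5], [0, 0, -0.5], [0, 0, -0.5]], gripper=[0.4, 0.4, 0.4, 0.4, 0.4, 0.4, 0.4, 0.4])

```text
t: 67.3
ee_pos: [0.5693, -0.1182, 0.0712]
eef_rot: [0.087, 3.139, -0.0]
force: [-0.0, -0.2, -0.1]
gripper_width: 0.0343
grasp_force: 0.0
```

move_arm(slide=[[0, 0, 0], [0, 0, 0], [0, 0, 0], [0, 0, 0], [0, 0, 0], [0, 0, 0], [0, 0, 0], [0, 0, 0]], dr=[[0, 0, 0], [0, 0, 0], [0, 0, 0], [0, 0, 0], [0, 0, 0], [0, 0, 0], [0, 0, 0], [0, 0, 0]], gripper=[0, 0, 0, 0, 0, 0, 0, 0])

```text
t: 67.97
ee_pos: [0.5691, -0.1197, 0.0713]
eef_rot: [0.088, 3.139, -0.002]
force: [-1.8, -5.2, 5.2]
gripper_width: 0.0045
grasp_force: 61.6
```

```bash
python3 - <<'E'
from h import *
s=robot.read_state();print(s['ee_pos'],yaw(s),s['gripper_width'],s['grasp_force'],s['force'],s['moment'])
E
```

```text
[ 0.5691019  -0.11970706  0.07127266] 86.79154879164703 0.004523885634169054 61.60597622394562 [-1.83680739 -5.17165639  5.24623145] [-1.1287738   0.25238232 -0.03512062]
```

move_arm(slide=[[0.8, -2, 0], [0.8, -2, 0], [0.8, -2, 0], [0.8, -2, 0], [0.8, -2, 0], [0.8, -2, 0], [0.8, -2, 0], [0.8, -2, 0]], dr=[[0, 0, 0], [0, 0, 3], [0, 0, 6], [0, 0, 10], [0, 0, 14], [0, 0, 18], [0, 0, 22], [0, 0, 25]], gripper=[0, 0, 0, 0, 0, 0, 0, 0])

```text
t: 68.63
ee_pos: [0.5689, -0.1204, 0.0713]
eef_rot: [0.768, 3.043, 0.0]
force: [1.7, -1.8, 5.8]
gripper_width: 0.0045
grasp_force: 61.6
```

move_arm(slide=[[0, 0, 0], [0, 0, 0], [0, 0, 0], [0, 0, 0], [0, 0, 0], [0, 0, 0], [0, 0, 0], [0, 0, 0]], dr=[[0, 0, 5], [0, 0, 10], [0, 0, 15], [0, 0, 20], [0, 0, 25], [0, 0, 30], [0, 0, 35], [0, 0, 40]], gripper=[0, 0, 0, 0, 0, 0, 0, 0])

```text
t: 69.3
ee_pos: [0.5683, -0.121, 0.0713]
eef_rot: [1.765, 2.597, 0.0]
force: [-1.2, -3.3, 7.4]
gripper_width: 0.0042
grasp_force: 61.9
```

```bash
python3 - <<'E'
from h import *
s=robot.read_state();print(s['ee_pos'],yaw(s),s['gripper_width'],s['grasp_force'],s['force'],s['moment'])
E
```

```text
[ 0.5683119  -0.12103839  0.0712655 ] 21.603550796678956 0.004187244671175008 61.859779357910156 [-1.20352811 -3.28374894  7.36386157] [-0.87486385  0.293262    0.06347416]
```

move_arm(slide=[[0, -0.3, 0], [0, -0.3, 0], [0, -0.3, 0], [0, -0.3, 0], [0, -0.3, 0], [0, -0.3, 0], [0, -0.3, 0], [0, -0.3, 0]], dr=[[0, 0, 6], [0, 0, 12], [0, 0, 18], [0, 0, 24], [0, 0, 30], [0, 0, 36], [0, 0, 43], [0, 0, 50]], gripper=[0, 0, 0, 0, 0, 0, 0, 0])

```text
t: 69.97
ee_pos: [0.5672, -0.1211, 0.0713]
eef_rot: [2.699, 1.606, 0.0]
force: [-5.1, -2.7, 10.0]
gripper_width: 0.0044
grasp_force: 62.3
```

move_arm(slide=[[0, 0, 0], [0, 0, 0], [0, 0, 0], [0, 0, 0], [0, 0, 0], [0, 0, 0], [0, 0, 0], [0, 0, 0]], dr=[[0, 0, 6], [0, 0, 12], [0, 0, 18], [0, 0, 24], [0, 0, 30], [0, 0, 36], [0, 0, 43], [0, 0, 50]], gripper=[0, 0, 0, 0, 0, 0, 0, 0])

```text
t: 70.63
ee_pos: [0.5665, -0.1203, 0.0713]
eef_rot: [-3.124, -0.315, 0.002]
force: [-7.2, 0.2, 13.9]
gripper_width: 0.0047
grasp_force: 62.9
```

move_arm(slide=[[0, 0, 0], [0, 0, 0], [0, 0, 0], [0, 0, 0], [0, 0, 0], [0, 0, 0], [0, 0, 0], [0, 0, 0]], dr=[[0, 0, 0], [0, 0, 0], [0, 0, 0], [0, 0, 0], [0, 0, 0], [0, 0, 0], [0, 0, 0], [0, 0, 0]], gripper=[0, 0, 0, 0, 0, 0, 0, 0])

```text
t: 71.3
ee_pos: [0.5665, -0.1203, 0.0712]
eef_rot: [-3.123, -0.324, 0.002]
force: [-6.4, -0.3, 14.9]
gripper_width: 0.0042
grasp_force: 63.0
```

```bash
python3 - <<'E'
from h import *
s=robot.read_state();print(s['ee_pos'],yaw(s),s['gripper_width'],s['grasp_force'],s['force'],s['moment'],s['joint_positions'].round(2))
E
```

```text
[ 0.56649737 -0.12025994  0.07122829] -78.16016731180498 0.0041913695655054145 63.02132606506348 [-6.38208955 -0.27383306 14.89134715] [-0.01850711  1.6432523  -0.04315466] [-0.57  0.8   1.05  1.91 -0.85  0.97 -0.48]
```

move_arm(slide=[[0, 0, 0], [0, 0, 0], [0, 0, 0], [0, 0, -15], [0, 0, -40], [0, 0, -40], [0, 0, -40], [0, 0, -40]], dr=[[0, 0, 0], [0, 0, 0], [0, 0, 0], [0, 0, 0], [0, 0, -6], [0, 0, -13], [0, 0, -20], [0, 0, -27]], gripper=[0.4, 0.4, 0.4, 0.4, 0.4, 0.4, 0.4, 0.4])

```text
t: 71.97
ee_pos: [0.568, -0.1201, 0.1117]
eef_rot: [2.959, 1.055, 0.002]
force: [-0.2, 0.2, -0.7]
gripper_width: 0.0341
grasp_force: 0.0
```

move_arm(slide=[[0, 0, 0], [0, 0, 0], [0, 0, 0], [0, 0, 0], [0, 0, 0], [0, 0, 0], [0, 0, 0], [0, 0, 0]], dr=[[0, 0, -7], [0, 0, -14], [0, 0, -21], [0, 0, -28], [0, 0, -35], [0, 0, -42], [0, 0, -49], [0, 0, -55]], gripper=[0.4, 0.4, 0.4, 0.4, 0.4, 0.4, 0.4, 0.4])

```text
t: 72.63
ee_pos: [0.5678, -0.1203, 0.1114]
eef_rot: [2.138, 2.301, 0.0]
force: [-0.2, 0.4, -0.5]
gripper_width: 0.0343
grasp_force: 0.0
```

move_arm(slide=[[0, 0, 0], [0, 0, 0], [0, 0, 0], [0, 0, 0], [0, 0, 0], [0, 0, 0], [0, 0, 0], [0, 0, 0]], dr=[[0, 0, -7], [0, 0, -14], [0, 0, -21], [0, 0, -28], [0, 0, -35], [0, 0, -42], [0, 0, -49], [0, 0, -55]], gripper=[0.4, 0.4, 0.4, 0.4, 0.4, 0.4, 0.4, 0.4])

```text
t: 73.3
ee_pos: [0.5677, -0.1206, 0.1114]
eef_rot: [0.834, 3.028, -0.001]
force: [0.3, -0.9, -0.7]
gripper_width: 0.0341
grasp_force: 0.0
```

move_arm(slide=[[0, 0, 0], [0, 0, 0], [0, 0, 0], [0, 0, 0], [0, 0, 0], [0, 0, 0], [0, 0, 0], [0, 0, 0]], dr=[[0, 0, -7], [0, 0, -14], [0, 0, -21], [0, 0, -28], [0, 0, -35], [0, 0, -42], [0, 0, -42], [0, 0, -42]], gripper=[0.4, 0.4, 0.4, 0.4, 0.4, 0.4, 0.4, 0.4])

```text
t: 73.97
ee_pos: [0.5677, -0.1206, 0.1111]
eef_rot: [-0.291, 3.127, -0.001]
force: [0.0, 0.7, -0.3]
gripper_width: 0.0341
grasp_force: 0.0
```

```bash
python3 - <<'E'
from h import *
s=robot.read_state();print(s['ee_pos'],yaw(s),s['gripper_width'],s['joint_positions'].round(2));plan((.568,-.1203,.0715,101.8))
E
```

```text
[ 0.56768998 -0.1206178   0.11108579] 100.62138102468354 0.03411442303900943 [-0.1   0.49  0.3   1.85 -0.19  0.82  2.06]
slide [-0.3, 0.3, 39.6] dr [-0.0, 0.0, -1.2] rows 0.9
```

move_arm(slide=[[0, 0.3, 15], [0, 0.3, 30], [0, 0.3, 38], [0, 0.3, 38], [0, 0.3, 38], [0, 0.3, 38], [0, 0.3, 38], [0, 0.3, 38]], dr=[[0, 0, -1.2], [0, 0, -1.2], [0, 0, -1.2], [0, 0, -1.2], [0, 0, -1.2], [0, 0, -1.2], [0, 0, -1.2], [0, 0, -1.2]], gripper=[0.4, 0.4, 0.4, 0.4, 0, 0, 0, 0])

```text
t: 74.63
ee_pos: [0.5679, -0.1198, 0.0733]
eef_rot: [-0.329, 3.123, -0.0]
force: [-1.2, 0.2, 3.2]
gripper_width: 0.0045
grasp_force: 61.0
```

move_arm(slide=[[0, 0, 0], [0, 0, 0], [0, 0, 0], [0, 0, 0], [0, 0, 0], [0, 0, 0], [0, 0, 0], [0, 0, 0]], dr=[[0, 0, 0], [0, 0, 0], [0, 0, 0], [0, 0, 5], [0, 0, 10], [0, 0, 15], [0, 0, 20], [0, 0, 25]], gripper=[0, 0, 0, 0, 0, 0, 0, 0])

```text
t: 75.3
ee_pos: [0.568, -0.1199, 0.0732]
eef_rot: [0.36, 3.12, 0.0]
force: [-1.8, -0.3, 5.9]
gripper_width: 0.0041
grasp_force: 61.4
```

move_arm(slide=[[0, 0, 0], [0, 0, 0], [0, 0, 0], [0, 0, 0], [0, 0, 0], [0, 0, 0], [0, 0, 0], [0, 0, 0]], dr=[[0, 0, 6], [0, 0, 12], [0, 0, 18], [0, 0, 24], [0, 0, 30], [0, 0, 36], [0, 0, 43], [0, 0, 50]], gripper=[0, 0, 0, 0, 0, 0, 0, 0])

```text
t: 75.97
ee_pos: [0.5678, -0.1201, 0.0733]
eef_rot: [1.647, 2.674, 0.001]
force: [-1.4, -0.0, 6.4]
gripper_width: 0.0043
grasp_force: 61.4
```

move_arm(slide=[[0, 0, 0], [0, 0, 0], [0, 0, 0], [0, 0, 0], [0, 0, 0], [0, 0, 0], [0, 0, 0], [0, 0, 0]], dr=[[0, 0, 6], [0, 0, 12], [0, 0, 18], [0, 0, 24], [0, 0, 30], [0, 0, 36], [0, 0, 43], [0, 0, 50]], gripper=[0, 0, 0, 0, 0, 0, 0, 0])

```text
t: 76.63
ee_pos: [0.5677, -0.1201, 0.0733]
eef_rot: [2.623, 1.728, 0.001]
force: [-3.0, -0.2, 6.8]
gripper_width: 0.0041
grasp_force: 61.6
```

```bash
python3 - <<'E'
from h import *
s=robot.read_state();print(s['ee_pos'],yaw(s),s['gripper_width'],s['grasp_force'],s['force'],s['moment'],s['joint_positions'].round(2))
E
```

```text
[ 0.56770157 -0.12005221  0.07327178] -23.25426852851303 0.004065727894581032 61.56348466873169 [-2.99783446 -0.20144796  6.81112283] [-0.04987452  0.66836394  0.07369635] [-0.47  0.69  0.85  1.9  -0.68  0.87  0.33]
```

move_arm(slide=[[0, 0, 0], [0, 0, 0], [0, 0, 0], [0, 0, 0], [0, 0, 0], [0, 0, 0], [0, 0, 0], [0, 0, 0]], dr=[[0, 0, 6], [0, 0, 12], [0, 0, 18], [0, 0, 24], [0, 0, 30], [0, 0, 36], [0, 0, 36], [0, 0, 36]], gripper=[0, 0, 0, 0, 0, 0, 0, 0])

```text
t: 77.3
ee_pos: [0.5676, -0.12, 0.0733]
eef_rot: [3.027, 0.84, 0.001]
force: [-2.6, 0.5, 10.2]
gripper_width: 0.0044
grasp_force: 62.0
```

```bash
python3 - <<'E'
from h import *
s=robot.read_state();print(s['ee_pos'],yaw(s),s['force'],s['moment'])
E
```

```text
[ 0.56758467 -0.12000077  0.07325352] -58.97287003926832 [-2.61757456  0.4649357  10.2024286 ] [ 0.18348589  0.74156324 -0.02995207]
```

move_arm(slide=[[0, 0, 0], [0, 0, 0], [0, 0, 0], [0, 0, 0], [0, 0, 0], [0, 0, 0], [0, 0, 0], [0, 0, 0]], dr=[[0, 0, 1], [0, 0, 2], [0, 0, 3], [0, 0, 4], [0, 0, 5], [0, 0, 6], [0, 0, 7], [0, 0, 8]], gripper=[0, 0, 0, 0, 0, 0, 0, 0])

```text
t: 77.97
ee_pos: [0.5676, -0.1199, 0.0732]
eef_rot: [-3.078, -0.627, -0.001]
force: [-2.7, 0.7, 8.6]
gripper_width: 0.0044
grasp_force: 61.9
```

```bash
python3 - <<'E'
from h import *
s=robot.read_state();print(s['ee_pos'],yaw(s),s['force'],s['moment'],s['gripper_width'])
E
```

```text
[ 0.56755828 -0.11993918  0.07323956] -66.96065200057757 [-2.72976989  0.65479412  8.59198406] [0.16065051 0.7213676  0.2010498 ] 0.004436460147894356
```

move_arm(slide=[[0, 0, 0], [0, 0, 0], [0, 0, 0], [0, 0, 0], [0, 0, 0], [0, 0, 0], [0, 0, 0], [0, 0, 0]], dr=[[0, 0, 1], [0, 0, 2], [0, 0, 3], [0, 0, 4], [0, 0, 4], [0, 0, 4], [0, 0, 4], [0, 0, 4]], gripper=[0, 0, 0, 0, 0, 0, 0, 0])

```text
t: 78.63
ee_pos: [0.5676, -0.12, 0.0732]
eef_rot: [3.098, 0.524, 0.0]
force: [-3.7, -0.7, 9.0]
gripper_width: 0.0042
grasp_force: 66.3
```

```bash
python3 - <<'E'
from h import *
s=robot.read_state();print(s['ee_pos'],yaw(s),s['force'],s['moment'],s['gripper_width'])
E
```

```text
[ 0.56757531 -0.11997987  0.07324915] -70.81261711040962 [-3.74736706 -0.68789331  9.0163589 ] [0.07863269 0.72956936 0.91411644] 0.004192706129631875
```

move_arm(slide=[[0, 0, 0], [0, 0, 0], [0, 0, 0], [0, 0, 0], [0, 0, -20], [0, 0, -60], [0, 0, -100], [0, 0, -130]], dr=[[0, 0, 0], [0, 0, 0], [0, 0, 0], [0, 0, 0], [0, 0, 0], [0, 0, 0], [0, 0, 0], [0, 0, 0]], gripper=[0.5, 0.5, 0.5, 0.5, 0.5, 0.5, 0.5, 0.5])

```text
t: 79.3
ee_pos: [0.5676, -0.1205, 0.205]
eef_rot: [3.097, 0.519, 0.001]
force: [1.6, -0.0, -0.5]
gripper_width: 0.043
grasp_force: 0.0
```

move_arm(slide=[[0, 0, 0], [0, 0, 0], [0, 0, 0], [0, 0, 0], [0, 0, 0], [0, 0, 0], [0, 0, 0], [0, 0, 0]], dr=[[0, 0, -7], [0, 0, -14], [0, 0, -21], [0, 0, -28], [0, 0, -35], [0, 0, -42], [0, 0, -49], [0, 0, -55]], gripper=[0.5, 0.5, 0.5, 0.5, 0.5, 0.5, 0.5, 0.5])

```text
t: 79.97
ee_pos: [0.5674, -0.1198, 0.2024]
eef_rot: [-2.502, -1.9, -0.0]
force: [0.1, -0.3, -0.5]
gripper_width: 0.0427
grasp_force: 0.0
```

```bash
python3 - <<'E'
from h import *
s,p=look();save(p,'w23');print(s['t'],s['ee_pos'],yaw(s),s['force']);marks(s,p,(('key_grip',.066),('collar',.0705),('pressure_cover',.056),('cover_ear',.056),('brake_plate_1',0.)))
# blade direction: bright elongated strip near key axis, at z=.076
K=p['intrinsics'];T=np.eye(4);T[:3,:3]=R.from_rotvec(s['eef_rot']).as_matrix();T[:3,3]=s['ee_pos'];C=np.linalg.inv(T@p['mount'])
q=C@[.5677,-.120,.076,1];q=K@(q[:3]*[1,-1,-1]);print('key px',q[:2]/q[2])
p=robot.snapshot('top')
for r in robot.landmark_of(p,'brake_plate_1'): print('top plate',round(r['confidence'],2),at(p,r['at'][::-1],0).round(3))
E
```

```text
79.9667 [ 0.56736609 -0.11980504  0.20236102] -15.585882589133941 [ 0.06734466 -0.26643422 -0.48714712]
key_grip 0.64 [222. 325.] [ 0.5693 -0.1177  0.066 ]
collar 0.82 [355. 354.] [ 0.5634 -0.2128  0.0705]
collar 0.77 [ 58. 254.] [ 0.5564 -0.0124  0.0705]
collar 0.69 [319. 213.] [ 0.479  -0.1608  0.0705]
pressure_cover 0.55 [ 53. 485.] [ 0.6894 -0.0447  0.056 ]
cover_ear 0.79 [ 15. 237.] [0.5527 0.0152 0.056 ]
key px [323.40352459 230.64928374]
```

```bash
python3 -c "
from cell import robot
print(robot.close_job())"
```

```text
the job is handed in; nothing more can be done
None
```

The rebuild is done and handed in at about 80 s of the 210 s. All four plates and the cover are seated over the pin, the grey collar is home on the hub, and the key was then wound in two part turns until it hit its stop. The judging result isn't known; the hand-in returned only a confirmation.

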